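Unlock the sprung pot clamp and hold it open at the index

TASK

Get the pot clamp ready for me to set a bonsai pot in it: pull the lock pin up out of the clamp and leave it lying in the shallow wooden tray, then pull the clamp's sprung jaw open by its handle until the jaw's line is level with the brass index pointer. The spring shuts the jaw, so finish while still holding the handle, jaw steady at the pointer; leave the other things on the bench where they are.

Things in the scene. Friction and masses are not known exactly. Their poses are not given: they have to be found in the camera images.
- clamp: The pot clamp, screwed to the bench: a bed 300 (x) x 130 (y) mm with two aluminium rails (top 36 mm above the bench) and a fixed jaw 66 mm high at its +x end. Origin: centre of its underside, on the bench. Its +x points from the handle end towards the fixed jaw (away from the robot, turned up to 0.35 rad either way), z up. Its place and yaw vary.
- jaw (a joint): Opening of the moving jaw, in m: 0 = shut against its stop, grows as the jaw is pulled along the clamp's -x, end stop at 0.075. A spring pulls it shut with about 5 N at 0 and 12 N at 0.075, plus slight friction and damping. The jaw cannot be pulled open while the lock pin is in (it jams after a few mm of play).
- jaw_handle (a point): Middle of the jaw's handle: a level steel bar 12 mm thick, 64 mm long along the clamp's y, on a post at each end, centre 83 mm above the bench and 38 mm above the jaw's steel plate. Pinch it from above, one finger before and one behind. With the jaw shut it is at clamp x = -0.060, y = 0; the jaw block behind (front face at clamp x = +0.040) is 70 mm high. Axes parallel to the clamp's.
- jaw_line (a point): The jaw's line: a bright strip 3 mm wide and 24 mm long laid across the +y edge of the jaw's dark steel plate (plate top 45 mm above the bench); this point is the strip's outer end, clamp x = +0.012, y = +0.039 with the jaw shut. Moves with the jaw; axes parallel to the clamp's.
- index_tip (a point): Tip of the brass index pointer clipped fast over the clamp's +y rail (block 16 mm wide, 44 mm high, pointer 3 mm wide). The jaw is at the mark when jaw_line and this point have the same x in the clamp's frame. Set anew each time, 30 to 62 mm of jaw travel from shut. Axes parallel to the clamp's.
- pin_grip (a point): Centre of the lock pin's black grip, a flat block 32 (pin x) x 14 (pin y: grip across this) x 32 (z) mm. At the start the pin stands in its socket at clamp x = -0.005, y = 0, this point 79 mm above the bench, the grip's underside 18 mm above the jaw's plate, turned up to 0.35 rad from the clamp's axes. Two sprung balls hold it in: pulling straight up takes 8 to 18 N some 10 mm up. Mass about 70 g.
- pin_foot (a point): The lock pin's barbed foot (14 mm thick), on the pin's axis 6 mm from its lower end. The lower end is 67 mm from pin_grip along the pin's -z; the steel shank between is 10 mm thick; pin 83 mm long in all. Pulled up 36 mm, the foot is clear of the clamp.
- tray: Shallow open wooden tray fixed to the bench, 190 (x) x 150 (y) x 25 (z) mm outside, walls and floor 5 mm. Origin: centre of its underside. It stands to the left or to the right of the clamp, turned up to 0.3 rad.
- bonsai_pot: Bystander: open blue stoneware bowl pot, 130 mm wide, 50 mm high; stands on the side of the clamp where the tray is not. Origin: centre of its underside.
- spool: Bystander: spool of copper wire, 68 mm wide, 43 mm high. Origin: centre of its underside.
- feed_bottle: Bystander: standing bottle, 60 mm wide, 130 mm high. Origin: centre of its underside.
- small_pot: Bystander: small terracotta pot, 72 mm wide, 60 mm high. Origin: centre of its underside.
- brush: Bystander: hand brush lying to the robot's left. Origin: underneath its middle, axis x along it.
- shears: Bystander: bonsai shears lying flat, about 165 mm long, 78 mm wide, 12 mm high, x towards the blades.
- pot_foot: Bystander: wooden disc, 56 mm wide, 30 mm high. Origin: centre of its underside.

How it is judged:
By the outcome, as a careful person would: the job done as asked, in the order asked, and still so for the second after the job is handed in, while the arm keeps its last pose, push and grip.
It also fails if it takes over 51 s, if anything falls off the work surface, if the arm or the gripper's body presses on something with over 40 N, if the wrist force passes 120 N, or if a joint passes its speed limit or range.

ROBOT

A 6-joint arm with a two-finger parallel gripper is mounted at the origin on the work surface. World frame = base frame: x ahead of the robot, y to its left, z up, the work surface at z = 0. Lengths are in m, angles in rad, forces in N, time in s.
With the tool pointing down it reaches from about 0.35 to 0.85 m from the base axis. Payload 8.1 kg.
Tool frame: the origin (TCP) lies midway between the tips of the shut fingers; the grasp point (between the pads) lies 19 mm behind it; y points along the fingers, x is the direction in which the jaws open and shut, and the axes are right-handed (so a half turn about y gives the same grasp; the last joint's range is limited). The gripper opens to 93 mm and grips with 3 to 60 N. Pads are 15 mm wide; open, the fingers measure 128 mm over their backs; the gripper's body (75 mm by 188 mm) begins 65 mm behind the grasp point.
Start: joints at [-0.085, 0.13, 1.488, -0, 1.523, -0.085], TCP at [0.6, 0, 0.194] pointing down, gripper open.
Joint ranges: [-2.96, 2.96], [-0.89, 2.26], [0.02, 2.5], [-1.34, 4.48], [0, 2.73], [-2.66, 2.66]. Speed limits (rad/s): [2.39, 2.39, 2.79, 3.14, 3.14, 3.14].

INTERFACE

Orientations are given as a rotation vector (axis times angle).
In Python, from workcell import readout, eyes, workorder, finder gives the robot as it stands.
- The arm moves only by the tool jog_arm, never from a script. Its argument "series" is a list of rows, each an object with "travel": the shift along the tool's x, y, z in cm, a list of three; "spin": the turn about the tool's y in rad. A call has exactly 5 rows; each row is the pose to reach, as a shift and turn from the pose commanded when the call began, along the tool's axes at that moment; what a row does not reach only later rows make up. A row lasts 1/12 s, in which the tool goes at most 41.7 mm and 7.16 degrees, less where a joint would pass 70% of its speed; a pose out of reach is approached as far as the arm can. A call with a gripper value outside its range is refused whole. "claw" is the finger opening in cm, from 0 to 9.3, set as the call begins (left out, the last holds). The fingers move at their own pace and stop on an object; "grip_force" is the grip in N (left out, the last holds). Time passes only in rows, so rows that repeat a pose let the fingers close, or fill a call up. It gives the time, the measured TCP pose, the force and the opening at its end, in the units of the state.
- readout.sense(): the state, without advancing time (a new reading comes with each control period).
- eyes.capture(name): name is "scene" or "side" or "wrist"; returns the picture (400x640x3 uint8, blue, green, red); there is no depth.
- eyes.calibration(name): a dict with "vertical_fov" (degrees; the focal length in pixels is half the picture's height over the tangent of half this angle, whatever the lens; pixels are square), "cx", "cy" (the principal point, pixels), "dist_coeffs" ([k1, k2, p1, p2, k3] as OpenCV has them; the pictures are not rectified), "view" (4x4, takes a point from world to camera coordinates). Camera axes: x right, y up, looking along -z (the intrinsics and any distortion apply to the point x, -y, -z); pixel columns grow to the right and rows downward; lengths in m; the calibration is good to about 2 mm. A picture is of the moment at which its call begins: read the wrist's pose just before it. calibration takes no time and is no camera call; for the wrist camera it gives the pose at the moment of the call.
- workorder.hand_in(): hands the job in, once; it reports no verdict.
Trained networks look in the newest picture that a camera, given by its name, has taken for a name from the list of things; names that differ only in an ending like _2 or _b are one class to them, and where a whole thing is asked for, a point or a joint stands for the part that bears it (a point fixed in the world has none). Each returns a list of dicts, best first, with "score" (0 to 1); they miss things now and then, are a little off and sometimes report something else, mostly with a low value. They report only what shows in the picture. A call takes as long as a camera call.
- finder.cut_out(camera, target): "mask" (400x640 bool, what is visible of it) and "centre" ([column, row] in pixels, amid what is visible of it).
- finder.mark_of(camera, target): "centre" ([column, row] in pixels: a listed point, or the origin of a listed thing).
The state is a dict: "time": time; "joints": joint angles; "qvel": joint speeds; "effort": joint torques, N m; "tool_pos": TCP position; "tcp_rot": TCP orientation; "force": force on the tool from outside, world axes, zero at the start; "ft_torque": the same for the moment, N m; "finger_gap": finger opening in m.
Only numpy, scipy, OpenCV 4.12 (cv2) and the standard library are available. Lean on these libraries where they do the work, as an engineer would, in place of code of your own. Each camera call takes 0.05 s, during which the arm holds its last target.

## Working session

There is one attempt and no reset: what is moved stays moved. The work goes in short steps, Python scripts to look and compute and a tool call to move; the robot and the scene stay as the last step left them, time stands still between calls to the robot, and variables do not carry over. Pictures are saved under pics/ and viewed, and the job is handed in when it is done.

Besides the shell and the picture viewer there is one more tool, called after "Call:" as name(argument=value, ...), one argument or row to a line, values as JSON. jog_arm: Moves the arm, as the interface text tells. Its arguments: {"type":"object","properties":{"series":{"type":"array","items":{"type":"object","properties":{"travel":{"type":"array","items":{"type":"number"}},"spin":{"type":"number"}}}},"claw":{"type":"number"},"grip_force":{"type":"number"}},"required":["series"]}

```bash
mkdir -p pics; ls
cat > h.py <<'E'
import numpy as np,cv2
from workcell import readout, eyes, workorder, finder
def cal(n):
    c=eyes.calibration(n); f=200/np.tan(np.radians(c["vertical_fov"])/2)
    K=np.array([[f,0,c["cx"]],[0,f,c["cy"]],[0,0,1]]); return K,np.array(c["dist_coeffs"],float),np.array(c["view"])
def ray(C,p):
    K,d,V=C; u=cv2.undistortPoints(np.array([[p]],float),K,d)[0,0]
    r=V[:3,:3].T@np.array([u[0],-u[1],-1]); o=-V[:3,:3].T@V[:3,3]; return o,r/np.linalg.norm(r)
def tri(L):
    A=np.zeros((3,3));b=np.zeros(3)
    for o,r in L:
        P=np.eye(3)-np.outer(r,r);A+=P;b+=P@o
    x=np.linalg.solve(A,b); return x,[float(np.linalg.norm((np.eye(3)-np.outer(r,r))@(x-o))) for o,r in L]
def atz(C,p,z):
    o,r=ray(C,p); return o+r*(z-o[2])/r[2]
def proj(C,P):
    K,d,V=C;q=V[:3,:3]@np.array(P)+V[:3,3]; q=np.array([q[0],-q[1],-q[2]])
    return cv2.projectPoints(q[None],np.zeros(3),np.zeros(3),K,d)[0][0,0]
E
python3 - <<'E'
from h import *
np.set_printoptions(precision=4,suppress=True)
print(readout.sense())
C={}
ims={}
for n in ["scene","side","wrist"]:
    C[n]=cal(n); im=eyes.capture(n); cv2.imwrite(f"pics/{n}0.png",im)
    print(n,-C[n][2][:3,:3].T@C[n][2][:3,3],C[n][0][0,0],C[n][1])
    for t in ["clamp","jaw_handle","jaw_line","index_tip","pin_grip","tray"]:
        r=finder.mark_of(n,t); print(n,t,[(np.round(q["centre"],1).tolist(),round(q["score"],2)) for q in r[:3]])
E
```

```text
pics
{'time': 0.0, 'joints': array([-0.0854,  0.1312,  1.4892, -0.    ,  1.523 , -0.0854]), 'qvel': array([ 0.0013, -0.0002,  0.0003,  0.0025, -0.0006, -0.0005]), 'effort': array([ -0.0016, -55.9853, -49.1756,   0.0767,   0.0359,  -0.0003]), 'tool_pos': array([0.5994, 0.0001, 0.1929]), 'tcp_rot': array([-1.5706,  0.0014,  0.0014]), 'force': array([ 0.29  ,  0.8367, -0.0023]), 'ft_torque': array([-0.0276,  0.0565, -0.0024]), 'finger_gap': 0.09307684871980582}
scene [ 0.9912 -0.4044  1.0431] 481.5078875293851 [-0.1505  0.      0.      0.      0.    ]
scene clamp [([338.0, 254.1], 0.79)]
scene jaw_handle [([328.9, 217.3], 0.59)]
scene jaw_line [([358.7, 242.6], 0.65)]
scene index_tip [([348.3, 227.8], 0.47)]
scene pin_grip [([338.8, 234.4], 0.67)]
scene tray [([221.1, 301.8], 0.74)]
side [ 0.041  -0.5723  0.6776] 423.32196302053893 [-0.0124  0.      0.      0.      0.    ]
side clamp [([359.4, 227.4], 0.7), ([353.5, 205.9], 0.66)]
side jaw_handle [([334.2, 207.5], 0.74), ([354.0, 225.3], 0.19)]
side jaw_line [([356.0, 201.3], 0.67)]
side index_tip [([338.8, 205.5], 0.42), ([355.1, 224.8], 0.19)]
side pin_grip []
side tray [([433.7, 321.3], 0.7)]
wrist [0.6014 0.072  0.3847] 280.7454091073546 [-0.0467  0.      0.      0.      0.    ]
wrist clamp [([333.4, 208.8], 0.95)]
wrist jaw_handle [([287.4, 215.1], 0.86)]
wrist jaw_line [([350.5, 194.7], 0.7), ([284.4, 214.2], 0.26)]
wrist index_tip [([324.3, 186.3], 0.87)]
wrist pin_grip [([333.9, 228.9], 0.92)]
wrist tray []
```

View pictures.

View pics/scene0.png

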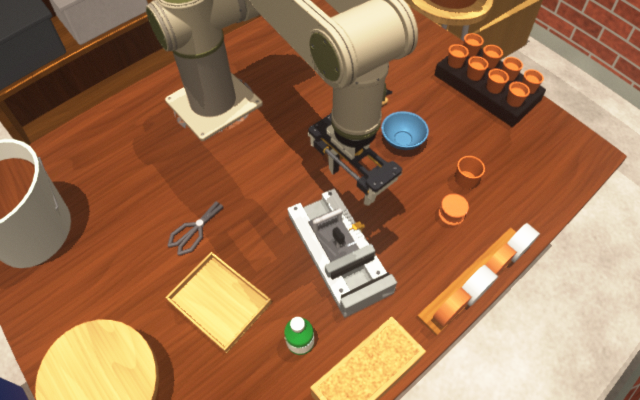

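View pics/side0.png

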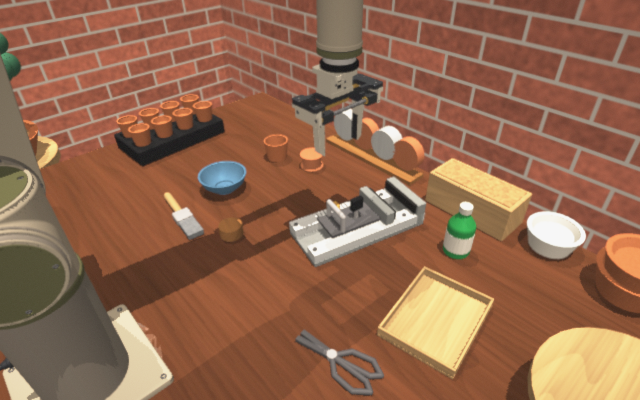

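View pics/wrist0.png

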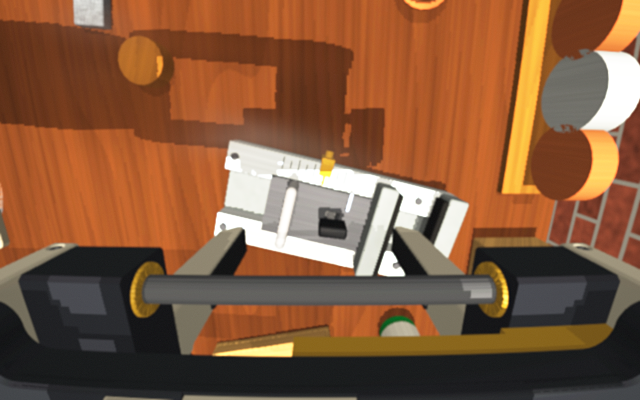

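Run:
```python
from h import *
np.set_printoptions(precision=4,suppress=True)
C={n:cal(n) for n in ["scene","side","wrist"]}
M={"handle":dict(scene=(328.9,217.3),side=(334.2,207.5),wrist=(287.4,215.1)),
"line":dict(scene=(358.7,242.6),side=(356,201.3),wrist=(350.5,194.7)),
"index":dict(scene=(348.3,227.8),side=(338.8,205.5),wrist=(324.3,186.3)),
"pin":dict(scene=(338.8,234.4),wrist=(333.9,228.9)),
"tray":dict(scene=(221.1,301.8),side=(433.7,321.3)),"clamp":dict(scene=(338,254.1),side=(359.4,227.4),wrist=(333.4,208.8))}
for k,m in M.items(): print(k,*tri([ray(C[n],p) for n,p in m.items()]))
```

```text
handle [ 0.5653 -0.0286  0.0814] [0.0033436898007853646, 0.003563125261304082, 0.0008191365793384512]
line [ 0.646  -0.013   0.0489] [0.002914359344239038, 0.002914577203549527, 0.005022688153376941]
index [ 0.6057 -0.0019  0.0517] [0.003025627740358779, 0.0029050521121200593, 0.0027424437760185877]
pin [ 0.6176 -0.045   0.0842] [0.001661653414202117, 0.0016616534142022885]
tray [ 0.536  -0.3346 -0.0065] [4.268456269033422e-05, 4.268456269029488e-05]
clamp [ 0.6236 -0.0491  0.0004] [0.0026922708189772897, 0.002612782764932027, 0.003303563816440686]
```

Run:
```python
from h import *
from scipy.optimize import least_squares
np.set_printoptions(precision=4,suppress=True)
C={n:cal(n) for n in ["scene","side","wrist"]}
M={"handle":dict(scene=(328.9,217.3),side=(334.2,207.5),wrist=(287.4,215.1)),
"line":dict(scene=(358.7,242.6),wrist=(350.5,194.7)),
"pin":dict(scene=(338.8,234.4),wrist=(333.9,228.9)),
"clamp":dict(scene=(338,254.1),side=(359.4,227.4),wrist=(333.4,208.8))}
L=dict(handle=(-.06,0,.083),line=(.012,.039,.045),pin=(-.005,0,.079),clamp=(0,0,0))
def W(p,l): c,s=np.cos(p[2]),np.sin(p[2]); return [p[0]+c*l[0]-s*l[1],p[1]+s*l[0]+c*l[1],l[2]]
def res(p): return np.concatenate([(proj(C[n],W(p,L[k]))-M[k][n]) for k in M for n in M[k]])
r=least_squares(res,[.62,-.05,-.3],loss="soft_l1"); print(r.x); print(res(r.x).reshape(-1,2))
im=cv2.imread("pics/wrist0.png")[130:280,200:480]; cv2.imwrite("pics/w0c.png",cv2.resize(im,None,fx=2.8,fy=2.8,interpolation=cv2.INTER_CUBIC))
```

```text
[ 0.6229 -0.0469 -0.306 ]
[[ 0.8633 -1.3604]
 [ 1.5385  0.2529]
 [-0.4906  0.7502]
 [-1.2922  0.3588]
 [ 3.7968 -0.2203]
 [ 0.6403  1.6129]
 [-1.0308 -0.5133]
 [ 1.5949 -0.8423]
 [-1.7037  0.4553]
 [ 0.07    0.7198]]
```

View pics/w0c.png

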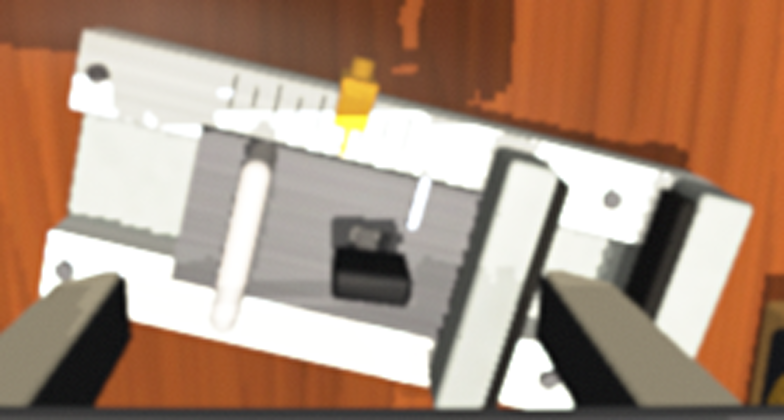

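Run:
```python
from h import *
np.set_printoptions(precision=4,suppress=True)
C={n:cal(n) for n in ["scene","side","wrist"]}
for P in [(.6,0,.193),(.6,0,.1),(.6,0,.05),(.6,.05,.08)]: print(P,proj(C["wrist"],P))
print(C["wrist"][2])
for t in ["feed_bottle","shears","tray"]:
  for n in ["scene","side"]:
    r=finder.mark_of(n,t); print(n,t,[(atz(C[n],q["centre"],0),round(q["score"],2)) for q in r[:2]])
for n in ["scene","side"]:
    m=finder.cut_out(n,"tray")[0]["mask"].astype(np.uint8)
    k=cv2.approxPolyDP(max(cv2.findContours(m,0,2)[0],key=cv2.contourArea),6,True)[:,0]
    print(n,[(p.tolist(),atz(C[n],p,.025)) for p in k])
```

```text
(0.6, 0, 0.193) [316.5271 226.2553]
(0.6, 0, 0.1) [317.1475 194.8589]
(0.6, 0, 0.05) [317.3467 184.7974]
(0.6, 0.05, 0.08) [317.2489 144.9949]
[[ 1.      0.0016  0.0004 -0.6017]
 [-0.0014  0.9661 -0.2582  0.0307]
 [-0.0008  0.2582  0.9661 -0.3897]
 [ 0.      0.      0.      1.    ]]
scene feed_bottle [(array([ 0.7246, -0.2576,  0.    ]), 0.65), (array([ 0.5276, -0.0008,  0.    ]), 0.59)]
side feed_bottle [(array([ 0.7262, -0.2562,  0.    ]), 0.97)]
scene shears [(array([ 0.3349, -0.275 ,  0.    ]), 0.62)]
side shears [(array([0.4866, 0.3268, 0.    ]), 0.26)]
scene tray [(array([ 0.5388, -0.335 ,  0.    ]), 0.74)]
side tray [(array([ 0.5313, -0.3369,  0.    ]), 0.7)]
scene [([210, 253], array([ 0.4317, -0.2876,  0.025 ])), ([167, 298], array([ 0.4623, -0.4276,  0.025 ])), ([227, 352], array([ 0.6511, -0.3922,  0.025 ])), ([270, 300], array([ 0.6172, -0.25  ,  0.025 ]))]
side [([423, 268], array([ 0.6081, -0.2496,  0.025 ])), ([377, 334], array([ 0.4161, -0.2925,  0.025 ])), ([452, 378], array([ 0.4425, -0.4333,  0.025 ])), ([493, 300], array([ 0.6378, -0.3944,  0.025 ]))]
```

Call:
jog_arm(
  series=[
    {"travel": [0.4,0,-1],"spin": -0.12},
    {"travel": [0.8,0,-2],"spin": -0.24},
    {"travel": [1.2,0,-3],"spin": -0.36},
    {"travel": [1.5,0,-4],"spin": -0.48},
    {"travel": [1.7,0,-4.5],"spin": -0.6},
  ],
)

```text
time: 1.87
tool_pos: [0.6172, -0.0461, 0.1939]
tcp_rot: [-1.519, -0.474, 0.474]
force: [-0.5, -0.4, -1.1]
finger_gap: 0.0931
```

Call:
jog_arm(
  series=[
    {"travel": [0,0,0],"spin": -0.12},
    {"travel": [0,0,0],"spin": -0.24},
    {"travel": [0,0,0],"spin": -0.36},
    {"travel": [0,0,0],"spin": -0.48},
    {"travel": [0,0,0],"spin": -0.6},
  ],
)

```text
time: 2.28
tool_pos: [0.617, -0.045, 0.1939]
tcp_rot: [-1.36, -0.936, 0.936]
force: [0.2, 0.1, -0.7]
finger_gap: 0.0928
```

Call:
jog_arm(
  series=[
    {"travel": [0,0,0],"spin": -0.12},
    {"travel": [0,0,0],"spin": -0.17},
    {"travel": [0,0,0],"spin": -0.17},
    {"travel": [0,0,0],"spin": -0.17},
    {"travel": [0,0,0],"spin": -0.17},
  ],
)

```text
time: 2.7
tool_pos: [0.617, -0.045, 0.1939]
tcp_rot: [-1.298, -1.058, 1.058]
force: [-0.6, 0.2, -0.4]
finger_gap: 0.093
```

Run:
```python
from h import *
np.set_printoptions(precision=4,suppress=True)
s=readout.sense(); print(s["time"],s["tool_pos"],s["tcp_rot"],s["force"],s["joints"])
n="wrist"; c=cal(n); im=eyes.capture(n); cv2.imwrite("pics/w1.png",cv2.resize(im,None,fx=1.25,fy=1.25))
z=dict(jaw_handle=.083,jaw_line=.045,index_tip=.045,pin_grip=.079)
for t in z:
    r=finder.mark_of(n,t); print(t,[(np.round(q["centre"],1),round(q["score"],2),atz(c,q["centre"],z[t])) for q in r[:2]])
r=finder.cut_out(n,"pin_grip")
if r: cv2.imwrite("pics/m1.png",r[0]["mask"]*255)
```

```text
2.7 [ 0.617  -0.045   0.1939] [-1.2984 -1.0584  1.0584] [-0.6348  0.2315 -0.3639] [-0.1556  0.1805  1.4329 -0.      1.5282 -1.5235]
jaw_handle [(array([319.2, 137.2]), 0.61, array([ 0.562 , -0.0323,  0.083 ])), (array([315.3, 189.7]), 0.41, array([ 0.6167, -0.0478,  0.083 ]))]
jaw_line [(array([348.5, 197.3]), 0.98, array([ 0.6432, -0.0114,  0.045 ]))]
index_tip [(array([353.5, 167.4]), 0.52, array([0.6073, 0.0011, 0.045 ]))]
pin_grip [(array([317.6, 186.6]), 0.61, array([ 0.6147, -0.0448,  0.079 ]))][ WARN:0@5.917] global loadsave.cpp:1063 imwrite_ Unsupported depth image for selected encoder is fallbacked to CV_8U.
```

View pics/w1.png

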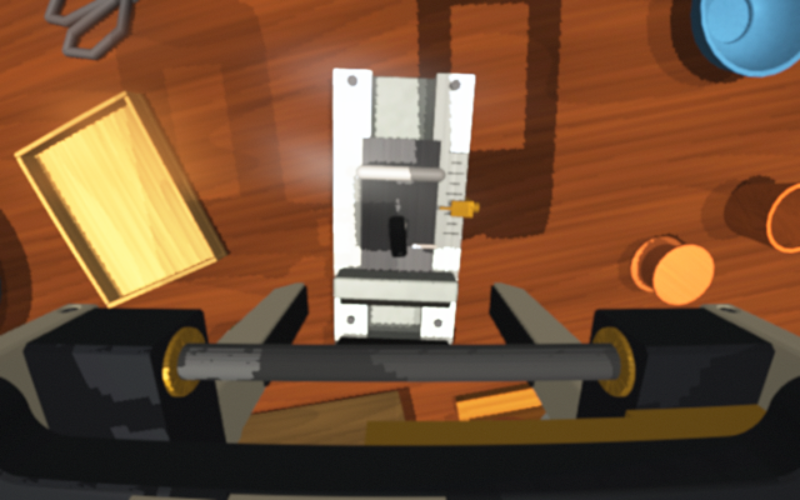

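Run:
```python
from h import *
im=cv2.imread("pics/w1.png")[150:300,320:500]
cv2.imwrite("pics/w1c.png",cv2.resize(im,None,fx=4,fy=4,interpolation=cv2.INTER_CUBIC))
m=cv2.imread("pics/m1.png",0)
if m is not None:
    p=np.argwhere(m>0)[:,::-1].astype(np.float32); print(cv2.minAreaRect(p),len(p))
```

```text
((321.4098815917969, 165.52145385742188), (111.27388000488281, 220.0984649658203), 0.6437457203865051) 21774
```

View pics/w1c.png

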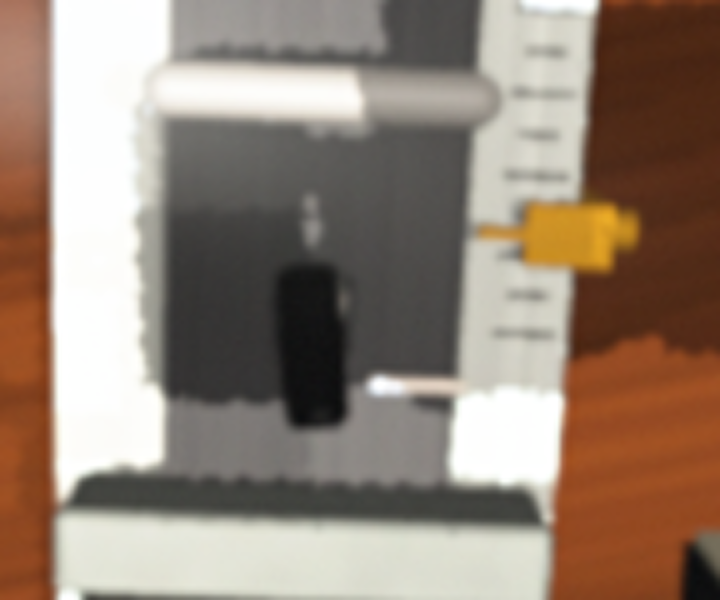

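Run:
```python
from h import *
np.set_printoptions(precision=4,suppress=True)
c=cal("wrist")
f=lambda x,y:((x/4+320+.0)/1.25,(y/4+150)/1.25)
def A(a,b,z,off=0):
    P,Q=atz(c,f(*a),z),atz(c,f(*b),z); d=Q-P; return P[:2],Q[:2],np.linalg.norm(d),np.arctan2(d[1],d[0])-off
print("bar",A((155,92),(497,97),.083,np.pi/2))
print("blocktop",A((60,515),(552,520),.070,np.pi/2))
print("plateleft",A((165,120),(165,395),.045))
print("railL",A((50,10),(58,500),.036)); print("railR",A((595,10),(562,500),.036))
print("gripL",A((278,275),(292,425),.09),"gripR",A((345,290),(345,415),.09))
print("bigL(w1 px)",[atz(c,(x/1.25,y/1.25),.036)[:2] for x,y in [(333,70),(475,75)]])
print("pointer tip",atz(c,f(478,232),.045),"line outer",atz(c,f(462,386),.045), "line in",atz(c,f(370,385),.045))
```

```text
bar (array([ 0.5564, -0.0659]), array([0.5717, 0.0046]), np.float64(0.07217966116193202), np.float64(-0.21382948187741668))
blocktop (array([ 0.6483, -0.112 ]), array([0.6728, 0.0026]), np.float64(0.11713456950292589), np.float64(-0.21015350648061037))
plateleft (array([ 0.5643, -0.0696]), array([ 0.6305, -0.0848]), np.float64(0.06796023562040686), np.float64(-0.22602914363852245))
railL (array([ 0.5336, -0.0919]), array([ 0.6549, -0.1203]), np.float64(0.124625956202393), np.float64(-0.22957167101673978))
railR (array([0.5596, 0.0367]), array([0.6812, 0.0096]), np.float64(0.12458168437792592), np.float64(-0.2194529740805097))
gripL (array([ 0.5987, -0.048 ]), array([ 0.6318, -0.0518]), np.float64(0.03332021375714997), np.float64(-0.11412844725549301)) gripR (array([ 0.6047, -0.0347]), array([ 0.6318, -0.04  ]), np.float64(0.027688214771214324), np.float64(-0.19391877514012024))
bigL(w1 px) [array([ 0.462 , -0.0739]), array([0.492 , 0.0531])]
pointer tip [ 0.6056 -0.0009  0.045 ] line outer [ 0.643  -0.0114  0.045 ] line in [ 0.6381 -0.0339  0.045 ]
```

Call:
jog_arm(
  series=[
    {"travel": [0.1,2.5,0],"spin": -0.03},
    {"travel": [0.1,5,0],"spin": -0.06},
    {"travel": [0.1,7.5,0],"spin": -0.06},
    {"travel": [0.1,8.5,0],"spin": -0.06},
    {"travel": [0.1,8.5,0],"spin": -0.06},
  ],
  claw=6,
)

```text
time: 3.42
tool_pos: [0.6147, -0.0436, 0.1054]
tcp_rot: [-1.268, -1.1, 1.107]
force: [0.0, -0.1, -0.5]
finger_gap: 0.0641
```

Run:
```python
from h import *
np.set_printoptions(precision=4,suppress=True)
n="wrist"; s=readout.sense();c=cal(n); im=eyes.capture(n); print(s["tool_pos"],s["time"])
for P in [(.616,-.044,.095),(.616,-.044,.06)]: print(proj(c,P))
cv2.imwrite("pics/w2.png",cv2.resize(im[80:320,160:480],None,fx=2.5,fy=2.5,interpolation=cv2.INTER_CUBIC))
print([(q["centre"],q["score"],atz(c,q["centre"],.079)) for q in finder.mark_of(n,"pin_grip")])
```

```text
[ 0.6147 -0.0436  0.1054] 3.4167
[317.2736 221.1809]
[317.4923 208.0458]
[([319.1, 216.8], 0.78, array([ 0.618 , -0.0429,  0.079 ]))]
```

View pics/w2.png

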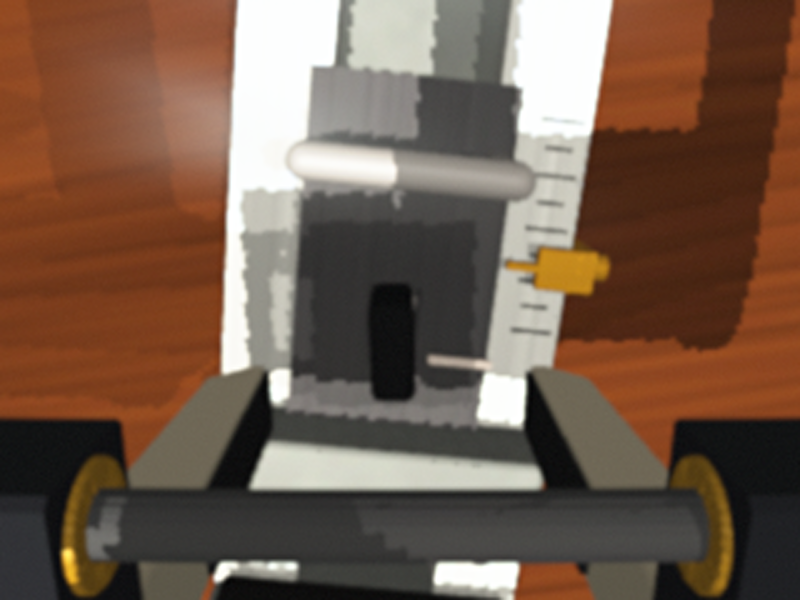

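Call:
jog_arm(
  series=[
    {"travel": [0,1.5,-0.2],"spin": 0},
    {"travel": [0,3,-0.2],"spin": 0},
    {"travel": [0,4.4,-0.2],"spin": 0},
    {"travel": [0,4.5,-0.2],"spin": 0},
    {"travel": [0,4.5,-0.2],"spin": 0},
  ],
)

```text
time: 3.93
tool_pos: [0.6189, -0.0442, 0.0639]
tcp_rot: [-1.272, -1.104, 1.105]
force: [-0.2, -0.2, 0.8]
finger_gap: 0.06
```

Call:
jog_arm(
  series=[
    {"travel": [0,0,0],"spin": 0},
    {"travel": [0,0,0],"spin": 0},
    {"travel": [0,0,0],"spin": 0},
    {"travel": [0,0,0],"spin": 0},
    {"travel": [0,0,0],"spin": 0},
  ],
  claw=0,
  grip_force=45,
)

```text
time: 4.35
tool_pos: [0.6195, -0.0443, 0.0645]
tcp_rot: [-1.273, -1.105, 1.105]
force: [-0.4, 0.4, 0.2]
finger_gap: 0.0311
```

Run:
```python
from h import *
np.set_printoptions(precision=4,suppress=True)
n="wrist"; s=readout.sense(); im=eyes.capture(n); print(s["tool_pos"],s["time"],s["force"],s["finger_gap"])
cv2.imwrite("pics/w3.png",cv2.resize(im[80:320,160:480],None,fx=2.5,fy=2.5,interpolation=cv2.INTER_CUBIC))
```

```text
[ 0.6195 -0.0443  0.0645] 4.35 [-0.3938  0.443   0.1702] 0.031140581822030264
```

View pics/w3.png

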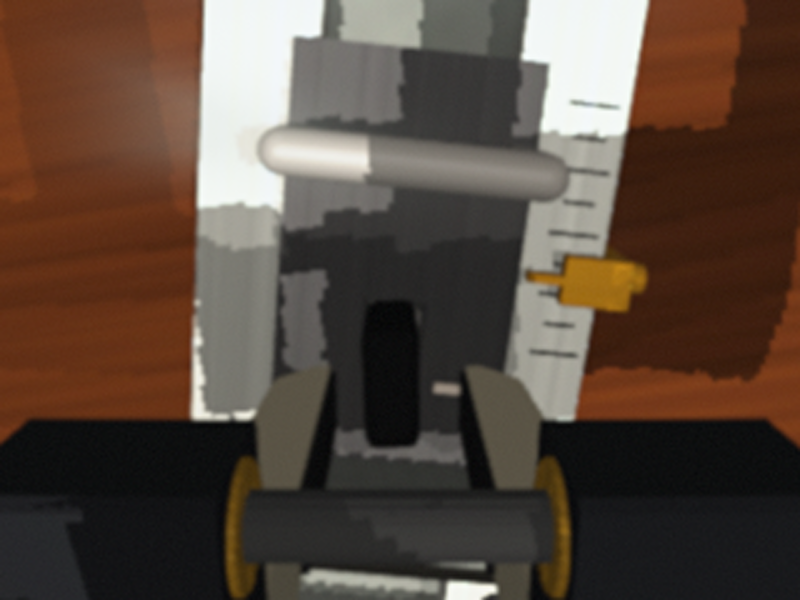

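Call:
jog_arm(
  series=[
    {"travel": [0,0,0],"spin": 0},
    {"travel": [0,0,0],"spin": 0},
    {"travel": [0,0,0],"spin": 0},
    {"travel": [0,0,0],"spin": 0},
    {"travel": [0,0,0],"spin": 0},
  ],
)

```text
time: 4.82
tool_pos: [0.6192, -0.0443, 0.064]
tcp_rot: [-1.273, -1.105, 1.105]
force: [0.3, -0.2, 1.0]
finger_gap: 0.0133
```

Call:
jog_arm(
  series=[
    {"travel": [0,0,0],"spin": 0},
    {"travel": [0,-0.2,0],"spin": 0},
    {"travel": [0,-0.5,0],"spin": 0},
    {"travel": [0,-0.9,0],"spin": 0},
    {"travel": [0,-1.3,0],"spin": 0},
  ],
)

```text
time: 5.23
tool_pos: [0.6178, -0.0439, 0.0757]
tcp_rot: [-1.27, -1.103, 1.106]
force: [0.3, 1.2, -3.5]
finger_gap: 0.0129
```

Call:
jog_arm(
  series=[
    {"travel": [0,-0.5,0],"spin": 0},
    {"travel": [0,-1.2,0],"spin": 0},
    {"travel": [0,-2.5,0],"spin": 0},
    {"travel": [0,-4,0],"spin": 0},
    {"travel": [0,-5,0],"spin": 0},
  ],
)

```text
time: 5.65
tool_pos: [0.6206, -0.0446, 0.1305]
tcp_rot: [-1.276, -1.107, 1.103]
force: [0.1, 0.2, -0.1]
finger_gap: 0.0131
```

Run:
```python
from h import *
np.set_printoptions(precision=4,suppress=True)
n="wrist"; s=readout.sense(); im=eyes.capture(n); print(s["tool_pos"],s["time"],s["force"],s["finger_gap"])
a=cv2.resize(im[80:320,160:480],None,fx=1.25,fy=1.25)
im=eyes.capture("side"); b=cv2.resize(im[100:280,240:480],(400,300))
cv2.imwrite("pics/w4.png",np.hstack([a,b]))
```

```text
[ 0.6206 -0.0446  0.1305] 5.65 [ 0.1092  0.1904 -0.1334] 0.013111794476421822
```

View pics/w4.png

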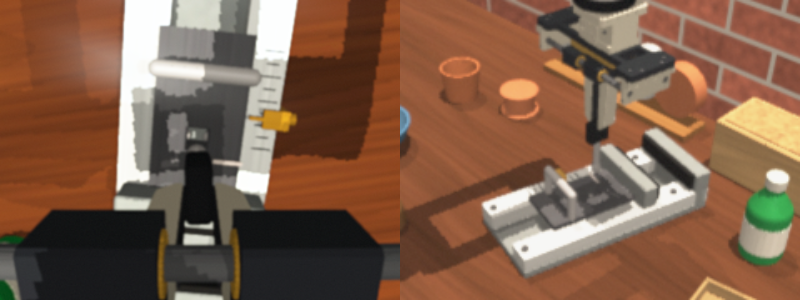

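Run:
```python
from h import *
im=eyes.capture("side"); b=cv2.resize(im[110:230,290:410],(560,560),interpolation=cv2.INTER_CUBIC)
cv2.imwrite("pics/w5.png",b)
c=cal("side"); s=readout.sense()["tool_pos"]
for dz in (0,.019,.019-.067): print(proj(c,s+[0,0,dz]))
c=cal("wrist")
for dz in (0,.019,.019-.067): print(proj(c,s+[0,0,dz]))
```

```text
[358.31498298 184.29021668]
[358.62702574 177.28186203]
[357.55853568 201.25778709]
[317.42906114 224.15589603]
[317.28017494 234.27586455]
[317.70799178 205.21625482]
```

View pics/w5.png

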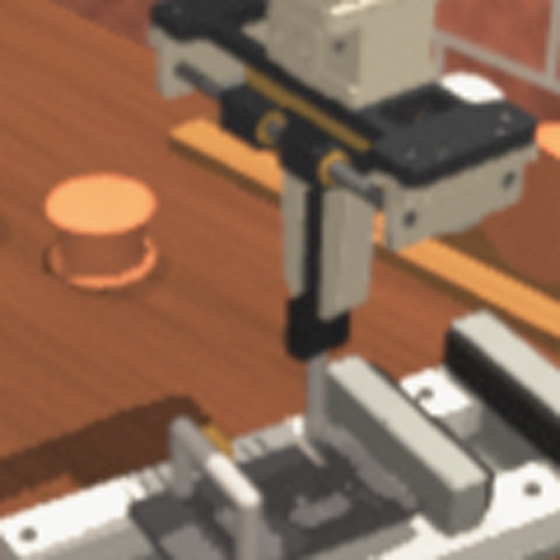

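Call:
jog_arm(
  series=[
    {"travel": [0,-2.5,0],"spin": 0},
    {"travel": [-1,-5,0.2],"spin": 0},
    {"travel": [-3.5,-6,0.8],"spin": 0},
    {"travel": [-6.5,-6,1.5],"spin": 0},
    {"travel": [-9.5,-6,2.2],"spin": 0},
  ],
)

```text
time: 6.22
tool_pos: [0.5842, -0.1358, 0.1877]
tcp_rot: [-1.273, -1.107, 1.106]
force: [0.6, -0.1, -1.2]
finger_gap: 0.0133
```

Call:
jog_arm(
  series=[
    {"travel": [-3.5,0,0.9],"spin": 0},
    {"travel": [-7,0,1.7],"spin": 0},
    {"travel": [-10.5,0,2.5],"spin": 0},
    {"travel": [-14,0,3.4],"spin": 0},
    {"travel": [-17,0,4.1],"spin": 0},
  ],
)

```text
time: 6.63
tool_pos: [0.518, -0.2997, 0.1861]
tcp_rot: [-1.272, -1.104, 1.105]
force: [0.8, -0.9, -1.0]
finger_gap: 0.0132
```

Call:
jog_arm(
  series=[
    {"travel": [-2,0,0.5],"spin": 0},
    {"travel": [-3.5,0,0.9],"spin": 0},
    {"travel": [-4.1,0,1],"spin": 0},
    {"travel": [-4.1,1,1],"spin": 0},
    {"travel": [-4.1,3,1],"spin": 0},
  ],
)

```text
time: 7.05
tool_pos: [0.5055, -0.3377, 0.1587]
tcp_rot: [-1.277, -1.106, 1.104]
force: [-0.4, 0.1, -1.3]
finger_gap: 0.0133
```

Run:
```python
from h import *
np.set_printoptions(precision=4,suppress=True)
s=readout.sense(); print(s["tool_pos"],s["tcp_rot"],s["time"],s["force"],s["finger_gap"],s["joints"])
im=eyes.capture("side"); a=cv2.resize(im[150:400,330:530],(400,500))
im=eyes.capture("scene"); b=cv2.resize(im[200:400,120:320],(400,500))
cv2.imwrite("pics/w6.png",np.hstack([a,b]))
```

```text
[ 0.5055 -0.3377  0.1587] [-1.2772 -1.1063  1.1042] 7.05 [-0.4462  0.1201 -1.3492] 0.013320001699229424 [-0.6736  0.1648  1.5149  0.0004  1.4574 -2.1031]
```

View pics/w6.png

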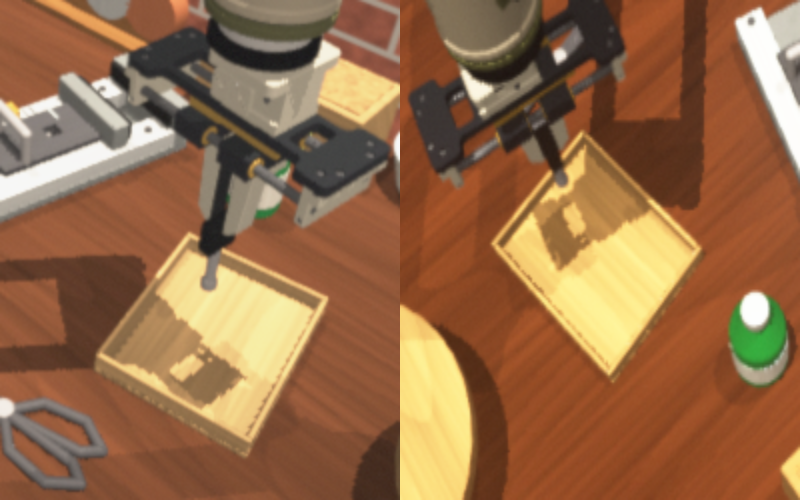

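Call:
jog_arm(
  series=[
    {"travel": [0,2.5,0],"spin": 0},
    {"travel": [0,5,0],"spin": 0},
    {"travel": [0,7.5,0],"spin": 0},
    {"travel": [0,9,0],"spin": 0},
    {"travel": [0,9.2,0],"spin": 0},
  ],
  grip_force=15,
)

```text
time: 7.57
tool_pos: [0.5021, -0.3339, 0.0607]
tcp_rot: [-1.265, -1.104, 1.106]
force: [-0.6, 0.7, -1.6]
finger_gap: 0.0137
```

Call:
jog_arm(
  series=[
    {"travel": [0,0.2,0],"spin": 0},
    {"travel": [0,0.4,0],"spin": 0},
    {"travel": [0,0.6,0],"spin": 0},
    {"travel": [0,0.6,0],"spin": 0},
    {"travel": [0,0.6,0],"spin": 0},
  ],
)

```text
time: 7.98
tool_pos: [0.5046, -0.3374, 0.06]
tcp_rot: [-1.274, -1.105, 1.105]
force: [-0.2, 0.2, -1.6]
finger_gap: 0.0139
```

Call:
jog_arm(
  series=[
    {"travel": [0,0.2,0],"spin": 0},
    {"travel": [0,0.3,0],"spin": 0},
    {"travel": [0,0.4,0],"spin": 0},
    {"travel": [0,0.4,0],"spin": 0},
    {"travel": [0,0.4,0],"spin": 0},
  ],
)

```text
time: 8.4
tool_pos: [0.5051, -0.338, 0.0568]
tcp_rot: [-1.276, -1.106, 1.105]
force: [-1.0, -0.2, 5.9]
finger_gap: 0.0137
```

Run:
```python
from h import *
np.set_printoptions(precision=4,suppress=True)
s=readout.sense(); print(s["tool_pos"],s["tcp_rot"],s["time"],s["force"],s["finger_gap"])
im=eyes.capture("side"); a=cv2.resize(im[200:350,330:480],(560,560),interpolation=cv2.INTER_CUBIC)
cv2.imwrite("pics/w7.png",a)
```

```text
[ 0.5051 -0.338   0.0568] [-1.2757 -1.1058  1.1048] 8.4 [-1.0391 -0.2095  5.8722] 0.01374620208787623
```

View pics/w7.png

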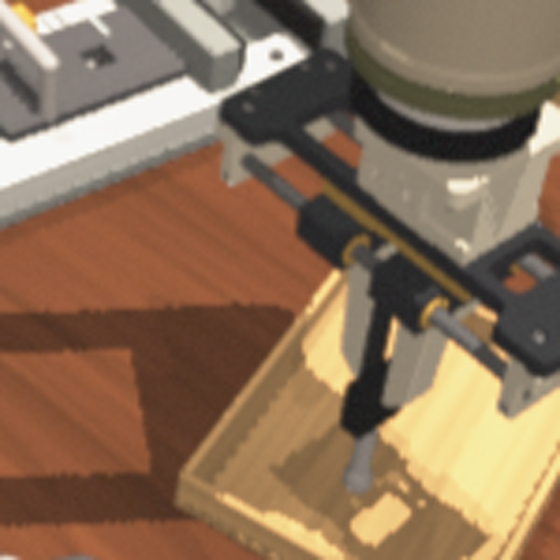

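Call:
jog_arm(
  series=[
    {"travel": [0,0,0],"spin": 0},
    {"travel": [0,0.1,-1],"spin": 0},
    {"travel": [0,0.3,-2],"spin": 0},
    {"travel": [0,0.7,-3],"spin": 0},
    {"travel": [0,1.2,-4],"spin": 0},
  ],
  grip_force=4,
)

```text
time: 8.87
tool_pos: [0.5449, -0.3435, 0.0442]
tcp_rot: [-1.275, -1.106, 1.105]
force: [1.1, -0.5, 1.0]
finger_gap: 0.0139
```

Run:
```python
from h import *
np.set_printoptions(precision=4,suppress=True)
s=readout.sense(); print(s["tool_pos"],s["tcp_rot"],s["time"],s["force"],s["finger_gap"])
im=eyes.capture("side"); a=cv2.resize(im[200:350,330:480],(560,560),interpolation=cv2.INTER_CUBIC)
cv2.imwrite("pics/w8.png",a)
```

```text
[ 0.5449 -0.3435  0.0442] [-1.2754 -1.1056  1.1046] 8.8667 [ 1.0613 -0.4621  1.0345] 0.013867145991158007
```

View pics/w8.png

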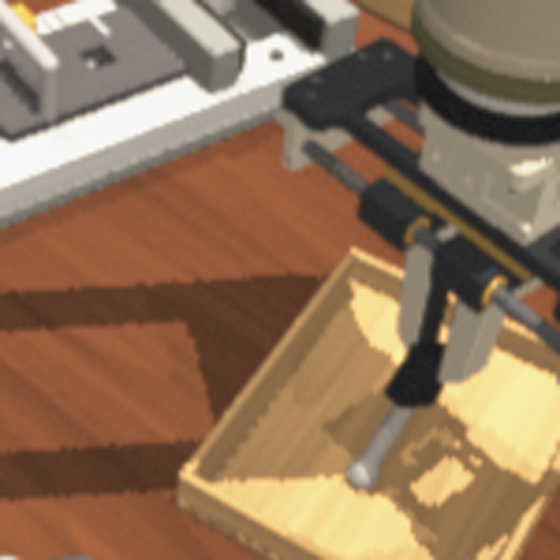

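Call:
jog_arm(
  series=[
    {"travel": [0,0.5,-0.7],"spin": 0},
    {"travel": [0,1.1,-1.3],"spin": 0},
    {"travel": [0,1.7,-1.8],"spin": 0},
    {"travel": [0,2.1,-2.1],"spin": 0},
    {"travel": [0,2.1,-2.1],"spin": 0},
  ],
)

```text
time: 9.33
tool_pos: [0.5636, -0.3448, 0.0199]
tcp_rot: [-1.269, -1.104, 1.105]
force: [0.6, -0.7, -1.1]
finger_gap: 0.0138
```

Call:
jog_arm(
  series=[
    {"travel": [0,0,0],"spin": 0},
    {"travel": [0,0,0],"spin": 0},
    {"travel": [0,0,0],"spin": 0},
    {"travel": [0,0,0],"spin": 0},
    {"travel": [0,0,0],"spin": 0},
  ],
  claw=5,
)

```text
time: 9.75
tool_pos: [0.5643, -0.3456, 0.0222]
tcp_rot: [-1.273, -1.105, 1.105]
force: [-0.3, 1.3, -0.2]
finger_gap: 0.0428
```

Run:
```python
from h import *
np.set_printoptions(precision=4,suppress=True)
s=readout.sense(); print(s["tool_pos"],s["tcp_rot"],s["time"],s["force"],s["finger_gap"])
im=eyes.capture("side"); a=cv2.resize(im[220:370,330:480],(560,560),interpolation=cv2.INTER_CUBIC)
cv2.imwrite("pics/w9.png",a)
```

```text
[ 0.5643 -0.3456  0.0222] [-1.2727 -1.1048  1.1048] 9.75 [-0.2702  1.3022 -0.1508] 0.042752930901609004
```

View pics/w9.png

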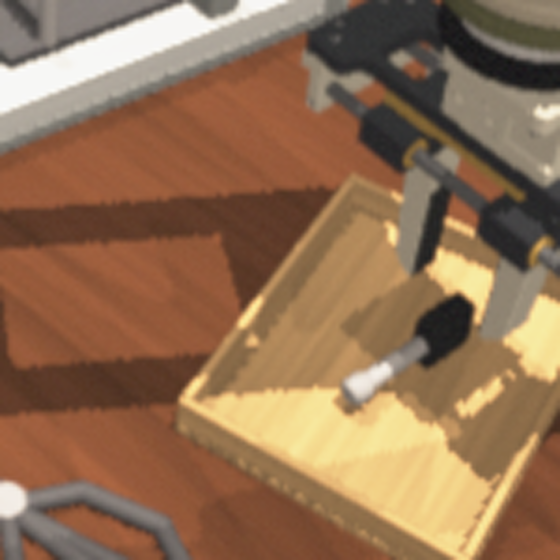

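Call:
jog_arm(
  series=[
    {"travel": [0,-2.5,0],"spin": 0},
    {"travel": [0,-6,0],"spin": 0},
    {"travel": [0,-10,0],"spin": 0},
    {"travel": [0,-13.5,0],"spin": 0},
    {"travel": [0,-16,0],"spin": 0},
  ],
)

```text
time: 10.22
tool_pos: [0.5653, -0.3463, 0.1866]
tcp_rot: [-1.277, -1.106, 1.105]
force: [0.5, -1.1, 0.2]
finger_gap: 0.05
```

Run:
```python
from h import *
np.set_printoptions(precision=4,suppress=True)
s=readout.sense(); print(s["tool_pos"],s["time"])
im=eyes.capture("side"); a=cv2.resize(im[220:370,330:480],(400,400),interpolation=cv2.INTER_CUBIC)
im=eyes.capture("scene"); b=cv2.resize(im[240:360,150:290],(400,400),interpolation=cv2.INTER_CUBIC)
cv2.imwrite("pics/w10.png",np.hstack([a,b]))
```

```text
[ 0.5653 -0.3463  0.1866] 10.2167
```

View pics/w10.png

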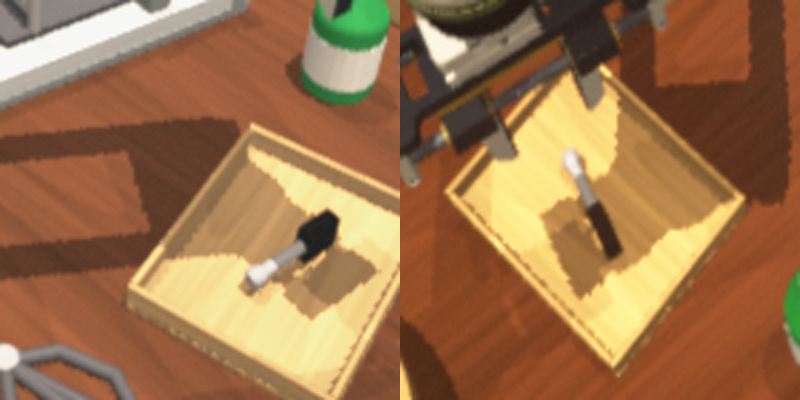

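Call:
jog_arm(
  series=[
    {"travel": [3,0,0.4],"spin": 0.12},
    {"travel": [6,0,0.8],"spin": 0.24},
    {"travel": [9,0,1.2],"spin": 0.36},
    {"travel": [12,0,1.7],"spin": 0.48},
    {"travel": [15.6,0,2.2],"spin": 0.6},
  ],
)

```text
time: 10.73
tool_pos: [0.5636, -0.1873, 0.1809]
tcp_rot: [-1.473, -0.642, 0.644]
force: [1.2, 0.2, -0.1]
finger_gap: 0.0497
```

Call:
jog_arm(
  series=[
    {"travel": [2.5,0,2.3],"spin": 0.12},
    {"travel": [5,0,4.6],"spin": 0.24},
    {"travel": [7.5,0,6.9],"spin": 0.36},
    {"travel": [10,0,9.2],"spin": 0.48},
    {"travel": [11.7,0,10.7],"spin": 0.6},
  ],
)

```text
time: 11.15
tool_pos: [0.5637, -0.0265, 0.1811]
tcp_rot: [-1.563, -0.176, 0.178]
force: [0.1, -0.3, 0.1]
finger_gap: 0.0499
```

Call:
jog_arm(
  series=[
    {"travel": [0,0,0],"spin": 0.12},
    {"travel": [0,0,0],"spin": 0.24},
    {"travel": [0,0,0],"spin": 0.36},
    {"travel": [0,0,0],"spin": 0.45},
    {"travel": [0,0,0],"spin": 0.45},
  ],
  claw=6,
)

```text
time: 11.57
tool_pos: [0.564, -0.0293, 0.1811]
tcp_rot: [-1.564, 0.177, -0.175]
force: [0.2, -0.2, -0.2]
finger_gap: 0.0598
```

```bash
cat > look.py <<'E'
from h import *
import sys
from scipy.spatial.transform import Rotation as Rn
np.set_printoptions(precision=4,suppress=True)
n="wrist"; s=readout.sense();c=cal(n); im=eyes.capture(n)
R=Rn.from_rotvec(s["tcp_rot"]).as_matrix()
print("t",s["time"],"tcp",s["tool_pos"],"yaw x",np.arctan2(R[1,0],R[0,0]),"tilt",R[:,1],"F",s["force"],"gap",s["finger_gap"])
z=dict(jaw_handle=.083,jaw_line=.045,index_tip=.045)
for t in z:
    r=finder.mark_of(n,t); print(t,[(np.round(q["centre"],1),round(q["score"],2),atz(c,q["centre"],z[t])) for q in r[:2]])
cv2.imwrite(f"pics/{sys.argv[1]}.png",cv2.resize(im[80:320,160:480],None,fx=2.5,fy=2.5,interpolation=cv2.INTER_CUBIC))
E
python3 look.py w11
```

```text
t 11.5667 tcp [ 0.564  -0.0293  0.1811] yaw x -0.22407530753316238 tilt [-0.0011  0.0001 -1.    ] F [ 0.1905 -0.216  -0.1896] gap 0.059751183301057734
jaw_handle [(array([317.4, 192.1]), 0.89, array([ 0.5645, -0.0271,  0.083 ]))]
jaw_line [(array([378.6, 154.7]), 0.64, array([ 0.6414, -0.0081,  0.045 ]))]
index_tip [(array([349.2, 157.2]), 0.58, array([ 0.6075, -0.0035,  0.045 ]))]
```

View pics/w11.png

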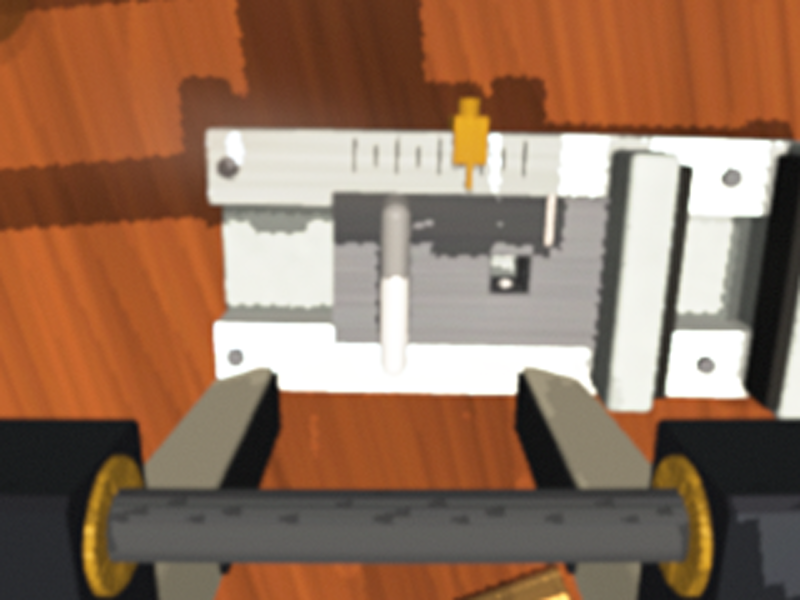

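Call:
jog_arm(
  series=[
    {"travel": [0,2.5,0.2],"spin": 0},
    {"travel": [0,5,0.2],"spin": 0},
    {"travel": [0,7,0.2],"spin": 0},
    {"travel": [0,7,0.2],"spin": 0},
    {"travel": [0,7,0.2],"spin": 0},
  ],
)

```text
time: 12.18
tool_pos: [0.5637, -0.0274, 0.1108]
tcp_rot: [-1.564, 0.174, -0.169]
force: [0.4, 0.9, 1.0]
finger_gap: 0.0602
```

```bash
python3 look.py w12
```

```text
t 12.1833 tcp [ 0.5637 -0.0274  0.1108] yaw x -0.2188144086887372 tilt [-0.0031  0.0004 -1.    ] F [0.3622 0.9034 0.9509] gap 0.060195193246268826
jaw_handle [(array([318.6, 218.9]), 0.8, array([ 0.5642, -0.031 ,  0.083 ])), (array([114.1,  65.8]), 0.3, array([0.4418, 0.118 , 0.083 ]))]
jaw_line [(array([396. , 165.2]), 0.86, array([ 0.642 , -0.0083,  0.045 ]))]
index_tip [(array([358.5, 163.5]), 0.73, array([0.6085, 0.0006, 0.045 ]))]
```

View pics/w12.png

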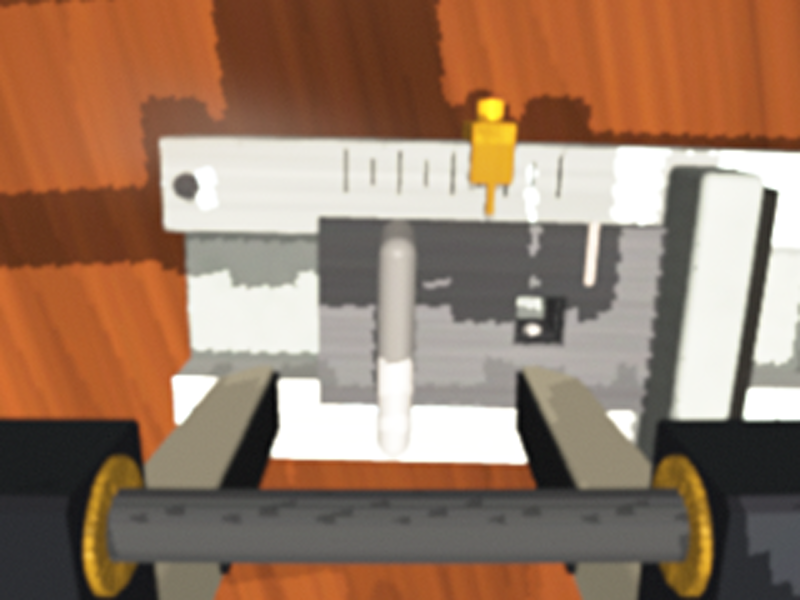

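Call:
jog_arm(
  series=[
    {"travel": [0,1.5,0],"spin": 0},
    {"travel": [0,3,0],"spin": 0},
    {"travel": [0,4.5,0],"spin": 0},
    {"travel": [0,4.6,0],"spin": 0},
    {"travel": [0,4.6,0],"spin": 0},
  ],
)

```text
time: 12.8
tool_pos: [0.5647, -0.0275, 0.0662]
tcp_rot: [-1.564, 0.173, -0.172]
force: [0.4, 0.1, 0.9]
finger_gap: 0.0599
```

Call:
jog_arm(
  series=[
    {"travel": [0,0,0],"spin": 0},
    {"travel": [0,0,0],"spin": 0},
    {"travel": [0,0,0],"spin": 0},
    {"travel": [0,0,0],"spin": 0},
    {"travel": [0,0,0],"spin": 0},
  ],
  claw=0,
  grip_force=50,
)

```text
time: 13.22
tool_pos: [0.5653, -0.0276, 0.0666]
tcp_rot: [-1.564, 0.172, -0.173]
force: [-0.3, -0.9, -0.6]
finger_gap: 0.0311
```

Call:
jog_arm(
  series=[
    {"travel": [0,0,0],"spin": 0},
    {"travel": [0,0,0],"spin": 0},
    {"travel": [0,0,0],"spin": 0},
    {"travel": [0,0,0],"spin": 0},
    {"travel": [0,0,0],"spin": 0},
  ],
)

```text
time: 13.63
tool_pos: [0.5648, -0.0275, 0.0659]
tcp_rot: [-1.564, 0.173, -0.173]
force: [-0.7, -0.3, -0.4]
finger_gap: 0.0011
```

```bash
python3 look.py w13
```

```text
t 13.6333 tcp [ 0.5648 -0.0275  0.0659] yaw x -0.22004317764837267 tilt [-0.0002  0.     -1.    ] F [-0.6687 -0.3245 -0.358 ] gap 0.0011088235238121897
jaw_handle [(array([315.3, 237.6]), 0.92, array([ 0.5638, -0.0283,  0.083 ]))]
jaw_line [(array([411.3, 178.3]), 0.86, array([ 0.6427, -0.0121,  0.045 ]))]
index_tip [(array([366.1, 175.2]), 0.75, array([ 0.609 , -0.0022,  0.045 ]))]
```

View pics/w13.png

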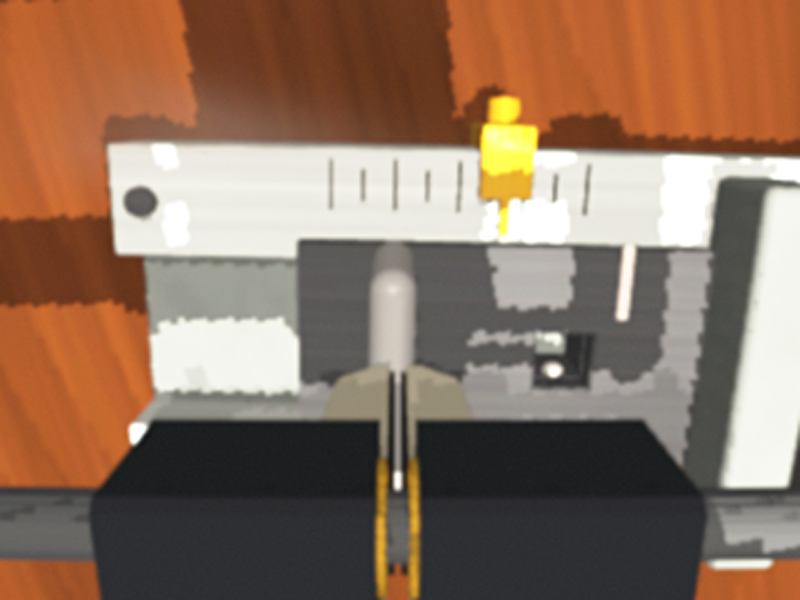

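Run:
```python
from h import *
np.set_printoptions(precision=4,suppress=True)
s=readout.sense(); p=s["tool_pos"]
c=cal("side");im=eyes.capture("side"); a=cv2.resize(im[140:260,280:400],(480,480),interpolation=cv2.INTER_CUBIC)
d=cal("scene");im=eyes.capture("scene"); b=cv2.resize(im[160:280,280:400],(480,480),interpolation=cv2.INTER_CUBIC)
print((proj(c,p)-[280,140])*4,(proj(d,p)-[280,160])*4,s["joints"])
cv2.imwrite("pics/w14.png",np.hstack([a,b])[:, :].copy()[:,:960]); cv2.imwrite("pics/w14.png",cv2.resize(np.hstack([a,b]),(800,400)))
```

```text
[220.22   294.0106] [199.7202 236.4299] [-0.1393  0.1357  1.7221 -0.      1.2838  0.0806]
```

View pics/w14.png

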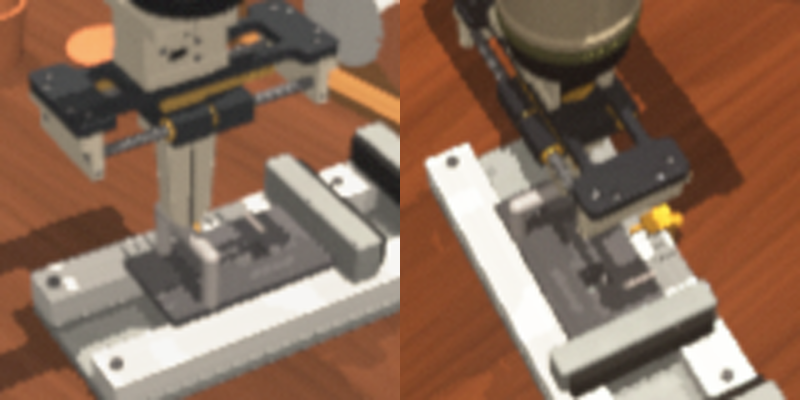

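Run:
```python
from h import *
im=eyes.capture("side"); a=cv2.resize(im[180:230,310:360],(400,400),interpolation=cv2.INTER_CUBIC)
im=eyes.capture("scene"); b=cv2.resize(im[200:250,305:355],(400,400),interpolation=cv2.INTER_CUBIC)
cv2.imwrite("pics/w15.png",np.hstack([a,b]))
```

```text
(no output)
```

View pics/w15.png

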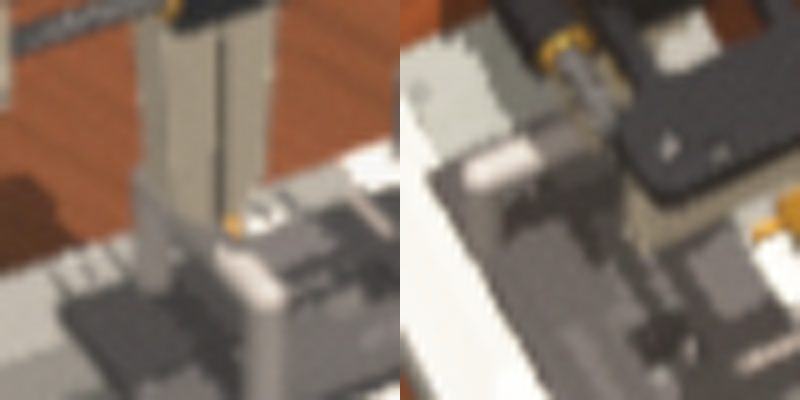

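Call:
jog_arm(
  series=[
    {"travel": [0,0,0],"spin": 0},
    {"travel": [0,0,0],"spin": 0},
    {"travel": [0,0,0],"spin": 0},
    {"travel": [0,0,0],"spin": 0},
    {"travel": [0,0,0],"spin": 0},
  ],
  claw=5,
  grip_force=30,
)

```text
time: 14.45
tool_pos: [0.5649, -0.0275, 0.0659]
tcp_rot: [-1.564, 0.173, -0.173]
force: [0.1, 0.1, 0.3]
finger_gap: 0.0292
```

Call:
jog_arm(
  series=[
    {"travel": [0,0,0],"spin": 0},
    {"travel": [0,0,0],"spin": 0},
    {"travel": [0,0.4,0],"spin": 0},
    {"travel": [0,0.8,0],"spin": 0},
    {"travel": [0,0.8,0],"spin": 0},
  ],
)

```text
time: 14.87
tool_pos: [0.5641, -0.0274, 0.0566]
tcp_rot: [-1.564, 0.174, -0.171]
force: [-0.7, -0.2, -0.5]
finger_gap: 0.0497
```

```bash
python3 look.py w16
python3 - <<'E'
from h import *
s=readout.sense()
print((proj(cal("side"),s["tool_pos"])-[300,170])*8, (proj(cal("side"),s["tool_pos"]+[0,0,.019])-[300,170])*8)
im=eyes.capture("side"); a=cv2.resize(im[170:230,300:370],(560,480),interpolation=cv2.INTER_CUBIC)
cv2.imwrite("pics/w17.png",a)
E
```

```text
t 14.8667 tcp [ 0.5641 -0.0274  0.0566] yaw x -0.22004312105640078 tilt [-0.0016  0.0003 -1.    ] F [-0.6628 -0.206  -0.4612] gap 0.0496524800962797
jaw_handle [(array([317.2, 244. ]), 0.84, array([ 0.5643, -0.0289,  0.083 ]))]
jaw_line [(array([418.4, 180.2]), 0.8, array([ 0.6442, -0.0121,  0.045 ]))]
index_tip [(array([367.2, 177.7]), 0.82, array([ 0.6075, -0.0022,  0.045 ]))]
[280.25600616 369.72720565] [280.45338935 318.14396165]
```

View pics/w17.png

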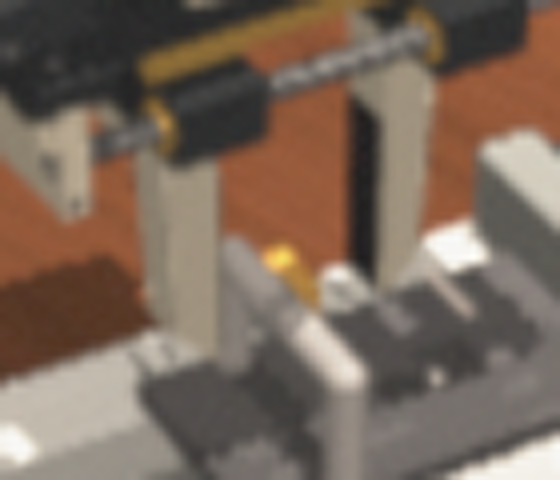

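View pics/w16.png

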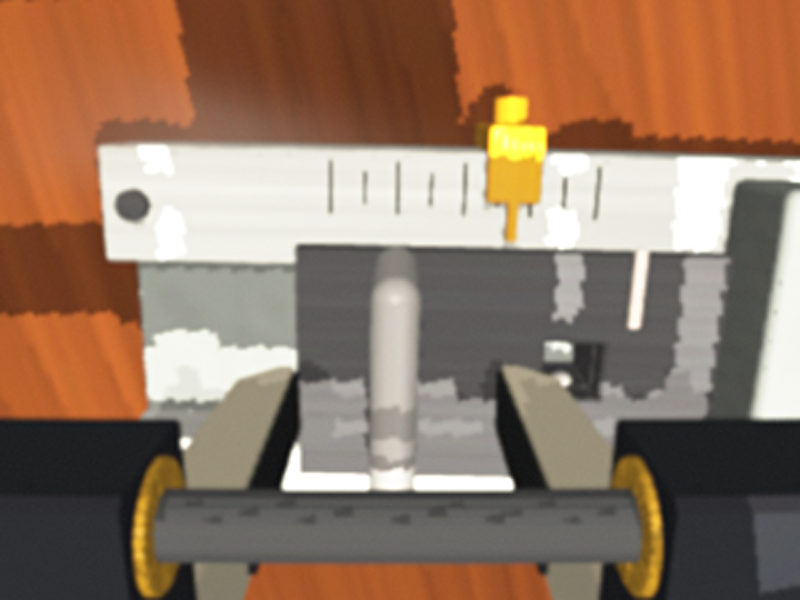

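Call:
jog_arm(
  series=[
    {"travel": [0,0.4,0],"spin": 0},
    {"travel": [0,0.8,0],"spin": 0},
    {"travel": [0,1.1,0],"spin": 0},
    {"travel": [0,1.1,0],"spin": 0},
    {"travel": [0,1.1,0],"spin": 0},
  ],
)

```text
time: 15.53
tool_pos: [0.5645, -0.0275, 0.0464]
tcp_rot: [-1.564, 0.173, -0.172]
force: [-0.6, -0.2, -0.1]
finger_gap: 0.0499
```

Call:
jog_arm(
  series=[
    {"travel": [0,0,0],"spin": 0},
    {"travel": [0,0,0],"spin": 0},
    {"travel": [0,0,0],"spin": 0},
    {"travel": [0,0,0],"spin": 0},
    {"travel": [0,0,0],"spin": 0},
  ],
  claw=0,
  grip_force=50,
)

```text
time: 15.95
tool_pos: [0.565, -0.0275, 0.0471]
tcp_rot: [-1.564, 0.173, -0.173]
force: [0.2, -0.3, 0.4]
finger_gap: 0.0207
```

Call:
jog_arm(
  series=[
    {"travel": [0,0,0],"spin": 0},
    {"travel": [0,0,0],"spin": 0},
    {"travel": [0,0,0],"spin": 0},
    {"travel": [0,0,0],"spin": 0},
    {"travel": [0,0,0],"spin": 0},
  ],
)

```text
time: 16.37
tool_pos: [0.5631, -0.0271, 0.0468]
tcp_rot: [-1.564, 0.176, -0.17]
force: [-8.9, 1.2, 6.0]
finger_gap: 0.0107
```

```bash
python3 look.py w18
python3 - <<'E'
from h import *
im=eyes.capture("side"); a=cv2.resize(im[170:230,300:370],(560,480),interpolation=cv2.INTER_CUBIC)
cv2.imwrite("pics/w19.png",a)
E
```

```text
t 16.3667 tcp [ 0.5631 -0.0271  0.0468] yaw x -0.2200415723576535 tilt [-0.0038  0.0007 -1.    ] F [-8.9356  1.2279  5.9935] gap 0.010714792400583316
jaw_handle [(array([318.3, 252. ]), 0.87, array([ 0.5639, -0.0296,  0.083 ]))]
jaw_line [(array([423. , 180.2]), 0.97, array([ 0.6433, -0.0098,  0.045 ])), (array([318.6, 251.8]), 0.34, array([ 0.56  , -0.0473,  0.045 ]))]
index_tip [(array([371. , 178.4]), 0.59, array([ 0.6077, -0.0007,  0.045 ]))]
```

View pics/w19.png

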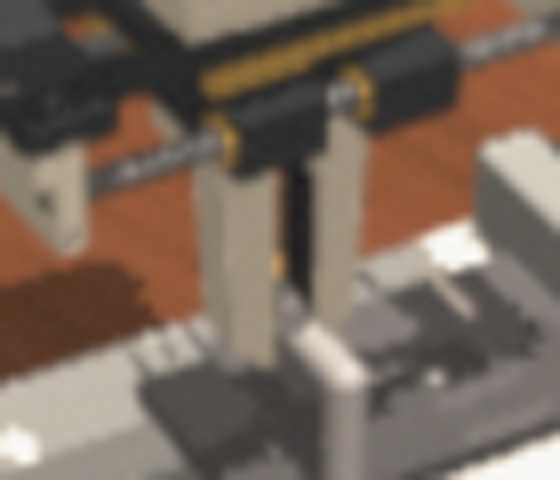

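View pics/w18.png

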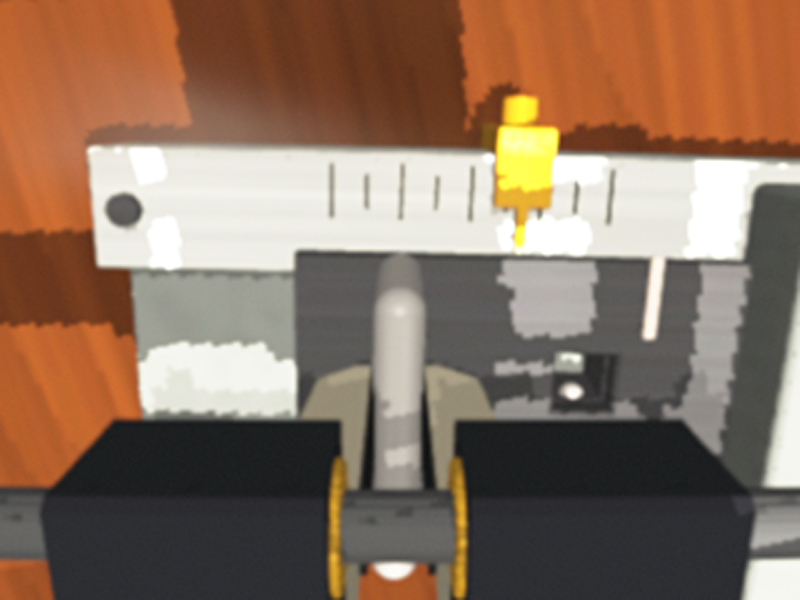

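Call:
jog_arm(
  series=[
    {"travel": [-0.3,0,0],"spin": 0},
    {"travel": [-0.8,0,0],"spin": 0},
    {"travel": [-1.4,0,0],"spin": 0},
    {"travel": [-2,0,0],"spin": 0},
    {"travel": [-2.5,0,0],"spin": 0},
  ],
)

```text
time: 17.03
tool_pos: [0.5416, -0.0218, 0.0469]
tcp_rot: [-1.563, 0.17, -0.175]
force: [8.8, 1.1, -7.9]
finger_gap: 0.0104
```

Call:
jog_arm(
  series=[
    {"travel": [-0.2,0,0],"spin": 0},
    {"travel": [-0.4,0,0],"spin": 0},
    {"travel": [-0.5,0,0],"spin": 0},
    {"travel": [-0.5,0,0],"spin": 0},
    {"travel": [-0.5,0,0],"spin": 0},
  ],
)

```text
time: 17.45
tool_pos: [0.5368, -0.0206, 0.0468]
tcp_rot: [-1.563, 0.171, -0.175]
force: [7.2, 2.5, -7.1]
finger_gap: 0.0104
```

```bash
python3 look.py w20
python3 - <<'E'
from h import *
im=eyes.capture("scene"); b=cv2.resize(im[200:270,300:380],(640,560),interpolation=cv2.INTER_CUBIC)
cv2.imwrite("pics/w21.png",b)
E
```

```text
t 17.45 tcp [ 0.5368 -0.0206  0.0468] yaw x -0.2200645917895464 tilt [ 0.0028  0.0005 -1.    ] F [ 7.1704  2.502  -7.1057] gap 0.010409559654973963
jaw_handle [(array([315.7, 252.5]), 0.9, array([ 0.5357, -0.0231,  0.083 ]))]
jaw_line [(array([423.3, 182.1]), 0.76, array([ 0.6172, -0.0049,  0.045 ]))]
index_tip [(array([405.7, 183.5]), 0.69, array([ 0.6049, -0.0032,  0.045 ])), (array([317.8, 255.9]), 0.57, array([ 0.5324, -0.044 ,  0.045 ]))]
```

View pics/w20.png

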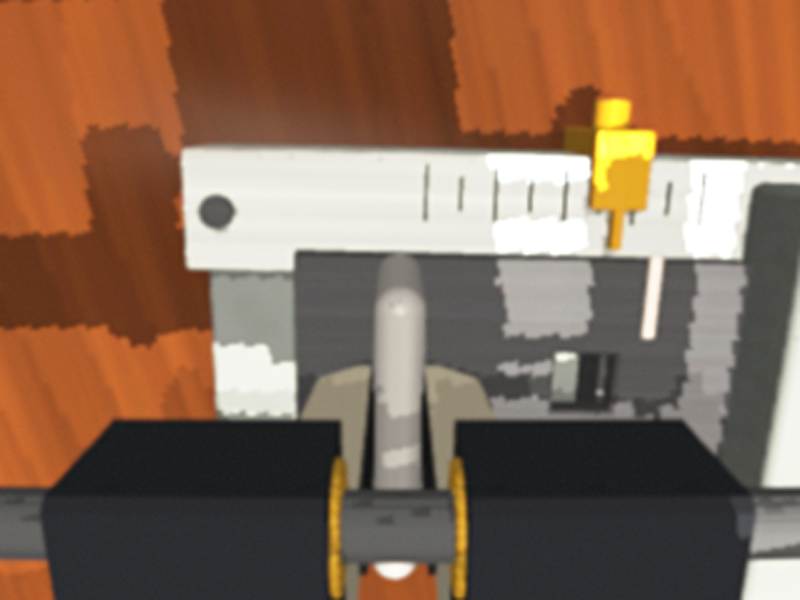

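View pics/w21.png

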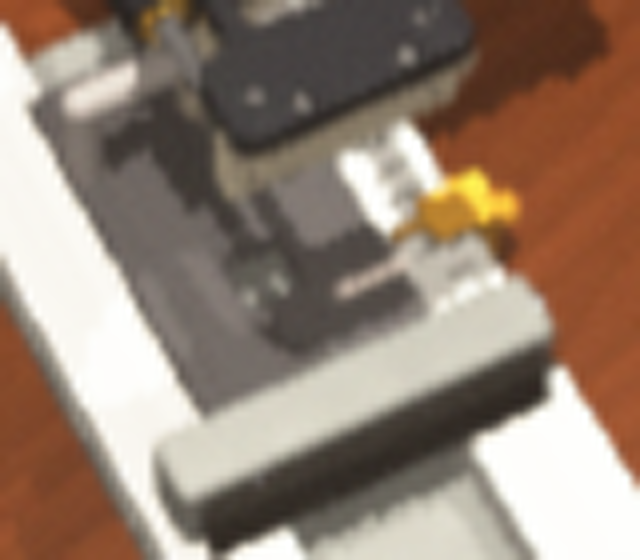

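Run:
```python
from h import *
from scipy.spatial.transform import Rotation as Rn
np.set_printoptions(precision=4,suppress=True)
s=readout.sense(); K,d,V=cal("wrist")
T=np.eye(4);T[:3,:3]=Rn.from_rotvec(s["tcp_rot"]).as_matrix();T[:3,3]=s["tool_pos"]
H=V@T
pos={"w11":([.564,-.0293,.1811],[-1.564,.177,-.175]),"w12":([.5637,-.0274,.1108],[-1.564,.174,-.169]),"w13":([.5648,-.0275,.0659],[-1.564,.173,-.173]),
"w16":([.5641,-.0274,.0566],[-1.564,.174,-.171]),"w18":([.5631,-.0271,.0468],[-1.564,.176,-.170]),"w20":([.5368,-.0206,.0468],[-1.563,.171,-.175])}
tip=dict(w11=(469,188),w12=(490,213),w13=(504,236),w16=(512,240),w18=(520,245),w20=(615,248))
lin=dict(w11=(549,195),w12=(593,222),w13=(628,245),w16=(641,251),w18=(658,258),w20=(656,258))
def cam(k):
    p,r=pos[k];T=np.eye(4);T[:3,:3]=Rn.from_rotvec(r).as_matrix();T[:3,3]=p
    return K,d,H@np.linalg.inv(T)
f=lambda p:(p[0]/2.5+160-.3,p[1]/2.5+80-.3)
y=-.22;u=np.array([np.cos(y),np.sin(y),0])
t,e=tri([ray(cam(k),f(tip[k])) for k in tip]);print("tip",t,np.round(e,4))
l,e=tri([ray(cam(k),f(lin[k])) for k in lin if k!="w20"]);print("line shut",l,np.round(e,4),"travel",(l-t)@u)
for k in tip:
    a=atz(cam(k),f(tip[k]),t[2]);a2=atz(cam(k),f(tip[k]),.045);b=atz(cam(k),f(lin[k]),.045);print(k,(b-a)@u,(b-a2)@u)
```

```text
tip [ 0.6061 -0.0008  0.042 ] [0.0001 0.0002 0.0005 0.0002 0.0004 0.0001]
line shut [ 0.6412 -0.0106  0.0495] [0.0007 0.0001 0.0001 0.0001 0.0004] travel 0.03641088093471341
w11 0.037043242542449596 0.037346367934039455
w12 0.037815032122673016 0.03820770116109751
w13 0.03793052784068942 0.03839648635913961
w16 0.03781135778993959 0.038307412409350684
w18 0.03860405422572543 0.03912983096256833
w20 0.0109502543665885 0.011914152946248969
```

Call:
jog_arm(
  series=[
    {"travel": [-0.3,0,0],"spin": 0},
    {"travel": [-0.7,0,0],"spin": 0},
    {"travel": [-1.0,0,0],"spin": 0},
    {"travel": [-1.1,0,0],"spin": 0},
    {"travel": [-1.1,0,0],"spin": 0},
  ],
)

```text
time: 18.12
tool_pos: [0.5262, -0.018, 0.0469]
tcp_rot: [-1.563, 0.17, -0.175]
force: [8.5, 2.6, -8.6]
finger_gap: 0.0108
```

Call:
jog_arm(
  series=[
    {"travel": [0,0,0],"spin": 0},
    {"travel": [0,0,0],"spin": 0},
    {"travel": [0,0,0],"spin": 0},
    {"travel": [0,0,0],"spin": 0},
    {"travel": [0,0,0],"spin": 0},
  ],
)

```text
time: 18.53
tool_pos: [0.5263, -0.018, 0.0469]
tcp_rot: [-1.563, 0.17, -0.175]
force: [9.0, 2.5, -8.1]
finger_gap: 0.0108
```

```bash
python3 look.py w22
python3 - <<'E'
from h import *
c=cal("wrist"); im=eyes.capture("wrist"); a=cv2.resize(im[130:230,370:470],(560,560),interpolation=cv2.INTER_CUBIC)
cv2.imwrite("pics/w23.png",a)
im=eyes.capture("scene"); b=cv2.resize(im[215:255,330:380],(700,560),interpolation=cv2.INTER_CUBIC)
cv2.imwrite("pics/w24.png",b)
im=eyes.capture("side"); b=cv2.resize(im[180:220,320:370],(700,560),interpolation=cv2.INTER_CUBIC)
cv2.imwrite("pics/w25.png",b)
E
```

```text
t 18.5333 tcp [ 0.5263 -0.018   0.0469] yaw x -0.22001918545984483 tilt [ 0.0033  0.0008 -1.    ] F [ 9.0481  2.4676 -8.0564] gap 0.010822386360053973
jaw_handle [(array([318.4, 253.7]), 0.68, array([ 0.5267, -0.0216,  0.083 ]))]
jaw_line [(array([423.3, 181.7]), 0.59, array([ 0.6068, -0.002 ,  0.045 ]))]
index_tip [(array([421.8, 180.1]), 0.62, array([ 0.6059, -0.0007,  0.045 ]))]
```

View pics/w23.png

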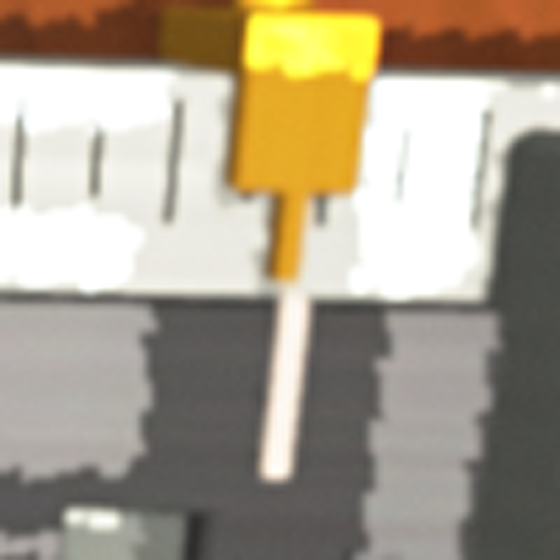

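View pics/w24.png

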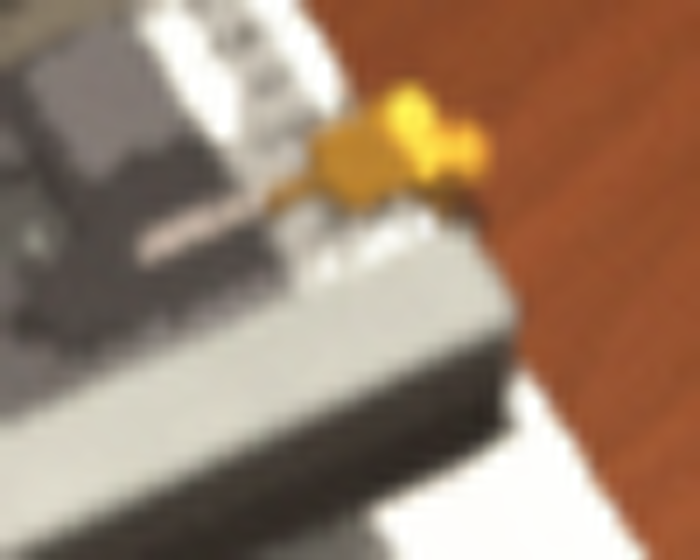

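View pics/w25.png

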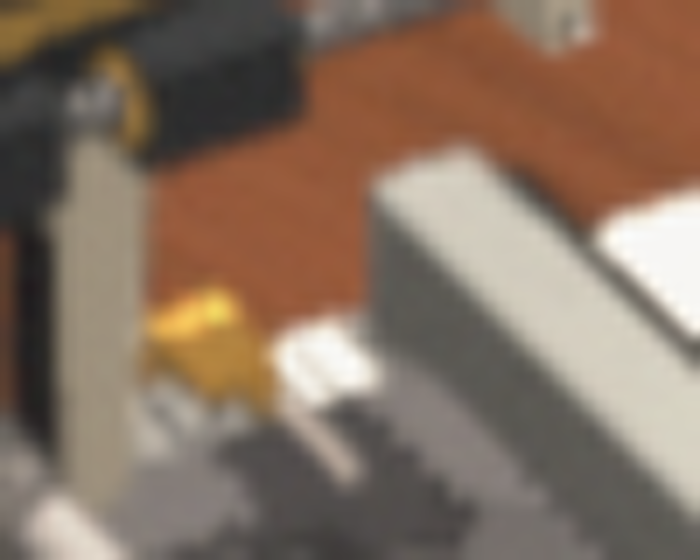

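Call:
jog_arm(
  series=[
    {"travel": [-0.03,0,0],"spin": 0},
    {"travel": [-0.05,0,0],"spin": 0},
    {"travel": [-0.05,0,0],"spin": 0},
    {"travel": [-0.05,0,0],"spin": 0},
    {"travel": [-0.05,0,0],"spin": 0},
  ],
)

```text
time: 19.3
tool_pos: [0.526, -0.018, 0.0469]
tcp_rot: [-1.563, 0.17, -0.176]
force: [9.5, 2.5, -9.3]
finger_gap: 0.0107
```

Run:
```python
from h import *
np.set_printoptions(precision=4,suppress=True)
s=readout.sense();print(s["tool_pos"],s["force"],s["finger_gap"],s["time"])
c=cal("wrist");im=eyes.capture("wrist");
a=cv2.resize(im[150:220,385:455],(560,560),interpolation=cv2.INTER_CUBIC);cv2.imwrite("pics/w26.png",a)
d=cal("scene");im2=eyes.capture("scene"); b=cv2.resize(im2[218:243,335:365],(780,650)[:2],interpolation=cv2.INTER_CUBIC); b=cv2.resize(b,(720,600));cv2.imwrite("pics/w27.png",b)
# predicted projection: candidate tip given line outer end
y=-.22;u=np.array([np.cos(y),np.sin(y),0])
```

```text
[ 0.526  -0.018   0.0469] [ 9.4952  2.4664 -9.3365] 0.01069976207335704 19.3
```

View pics/w26.png

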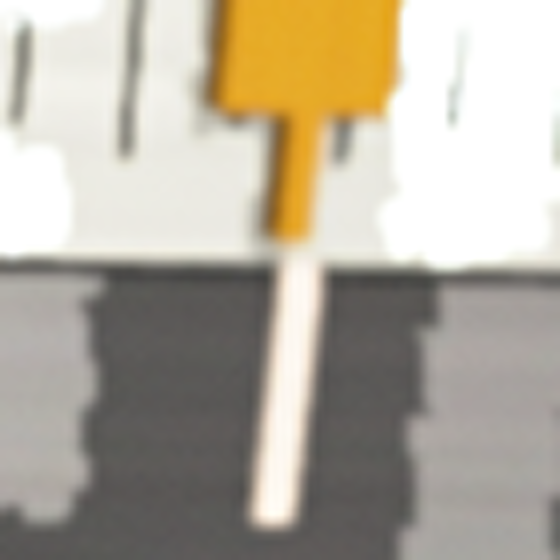

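View pics/w27.png

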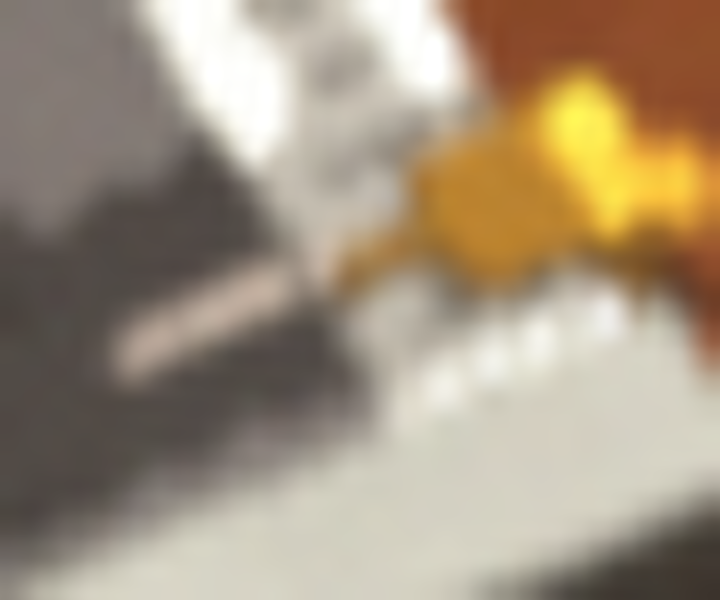

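Call:
jog_arm(
  series=[
    {"travel": [0,0,0],"spin": 0},
    {"travel": [0,0,0],"spin": 0},
    {"travel": [0,0,0],"spin": 0},
    {"travel": [0,0,0],"spin": 0},
    {"travel": [0,0,0],"spin": 0},
  ],
)

```text
time: 19.82
tool_pos: [0.526, -0.018, 0.0469]
tcp_rot: [-1.563, 0.17, -0.176]
force: [9.8, 2.7, -8.1]
finger_gap: 0.0108
```

Run:
```python
from h import *
im=eyes.capture("scene");cv2.imwrite("pics/end.png",im)
w=eyes.capture("wrist").astype(int)
c=cal("wrist")
# subpixel rows
for r in range(168,215,3):
    row=w[r,405:440]; b,g,rd=row[:,0],row[:,1],row[:,2]
    sat=(rd-b); br=row.sum(1)/3
    print(r,"sat",[int(x) for x in sat[4:26]] if r<184 else "", "br",[int(x) for x in br[4:26]] if r>=180 else "")
```

```text
168 sat [10, 11, 11, 9, 10, 10, 10, 12, 15, 27, 64, 124, 171, 192, 186, 132, 67, 28, 12, 12, 14, 11] br 
171 sat [9, 9, 9, 8, 8, 8, 8, 12, 21, 37, 79, 142, 180, 192, 165, 102, 42, 18, 12, 12, 10, 9] br 
174 sat [9, 8, 9, 9, 9, 9, 13, 16, 24, 51, 106, 159, 190, 191, 144, 73, 25, 9, 9, 10, 8, 8] br 
177 sat [9, 8, 8, 8, 8, 9, 14, 16, 26, 62, 125, 169, 191, 182, 124, 49, 13, 6, 7, 9, 9, 9] br 
180 sat [8, 8, 8, 8, 7, 9, 14, 14, 15, 25, 49, 73, 79, 66, 45, 22, 9, 6, 7, 8, 9, 8] br [235, 235, 235, 234, 234, 233, 224, 203, 184, 172, 169, 177, 189, 201, 212, 225, 231, 233, 232, 232, 232, 232]
183 sat [6, 7, 6, 5, 6, 8, 6, 7, 6, 8, 20, 31, 20, 14, 15, 27, 22, 13, 10, 11, 11, 11] br [100, 102, 102, 103, 103, 106, 110, 109, 101, 105, 145, 203, 236, 243, 240, 223, 173, 142, 140, 144, 146, 145]
186 sat  br [87, 86, 87, 87, 87, 88, 88, 86, 82, 91, 151, 224, 246, 247, 245, 217, 145, 90, 83, 83, 85, 84]
189 sat  br [88, 87, 87, 88, 86, 87, 87, 85, 83, 108, 175, 231, 245, 246, 240, 198, 124, 86, 85, 87, 87, 87]
192 sat  br [91, 90, 91, 90, 91, 91, 91, 89, 93, 131, 201, 240, 246, 245, 228, 168, 106, 90, 90, 90, 91, 92]
195 sat  br [88, 89, 89, 88, 87, 89, 87, 87, 99, 155, 222, 245, 247, 244, 217, 140, 93, 88, 90, 88, 90, 90]
198 sat  br [90, 87, 88, 89, 88, 88, 87, 86, 112, 178, 232, 245, 245, 239, 192, 122, 86, 87, 88, 89, 89, 90]
201 sat  br [89, 88, 90, 90, 88, 89, 86, 92, 133, 207, 243, 246, 244, 224, 158, 101, 86, 88, 89, 89, 89, 89]
204 sat  br [91, 92, 91, 90, 91, 89, 87, 103, 158, 224, 245, 246, 244, 211, 136, 89, 87, 90, 91, 90, 92, 90]
207 sat  br [90, 91, 90, 90, 89, 88, 89, 120, 187, 237, 246, 246, 238, 191, 119, 88, 88, 90, 90, 91, 90, 90]
210 sat  br [88, 88, 86, 87, 86, 84, 85, 133, 209, 244, 247, 246, 226, 156, 97, 86, 89, 88, 90, 89, 89, 88]
213 sat  br [89, 88, 88, 90, 87, 86, 102, 161, 228, 248, 249, 244, 203, 128, 88, 86, 89, 89, 88, 88, 88, 88]
```

View pics/end.png

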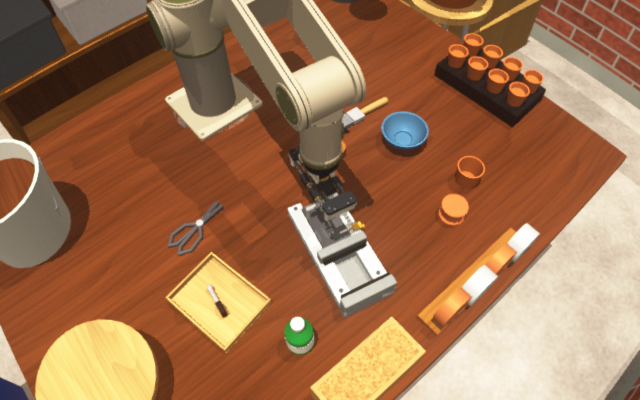

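Run:
```python
from h import *
np.set_printoptions(precision=4,suppress=True)
y=-.22;ux=np.array([np.cos(y),np.sin(y),0]);uy=np.array([-np.sin(y),np.cos(y),0])
o=np.array([.606,-.002,.045])
out=[]
for n in ["wrist","scene","side"]:
    c=cal(n); im=eyes.capture(n)
    N=240; g=(np.arange(N)-N/2)*.00025
    m=np.array([[proj(c,o+a*ux+b*uy) for a in g] for b in g[::-1]],np.float32)
    r=cv2.remap(im,m[...,0],m[...,1],cv2.INTER_CUBIC); out.append(r); np.save(f"r_{n}.npy",r)
    print(n)
    for v in (-14,-11,-8,-5,4,6,8):  # mm in clamp y
        row=r[int(N/2-v*4)-2:int(N/2-v*4)+3].astype(float).mean(0)
        lo,hi=N//2-32,N//2+32; q=row[lo:hi]; x=(np.arange(lo,hi)-N/2)*.25
        w=q.mean(1) if v<0 else q[:,2]-q[:,0]
        w=w-np.median(w); w=np.clip(w-.35*w.max(),0,None); print(v,round(float((w*x).sum()/w.sum()),2), round(float(w.max()),0))
cv2.imwrite("pics/rect.png",cv2.resize(np.hstack(out),(798,266)))
```

```text
wrist
-14 -0.42 103.0
-11 -0.31 103.0
-8 -0.27 102.0
-5 -0.18 104.0
4 -1.45 121.0
6 -1.43 121.0
8 -1.36 117.0
scene
-14 -2.49 52.0
-11 -2.65 50.0
-8 -2.54 48.0
-5 -2.71 19.0
4 -0.44 40.0
6 -0.23 37.0
8 -0.24 26.0
side
-14 -1.31 41.0
-11 -1.36 41.0
-8 -1.16 40.0
-5 -0.52 17.0
4 -2.76 24.0
6 -2.1 18.0
8 -2.07 13.0
```

View pics/rect.png

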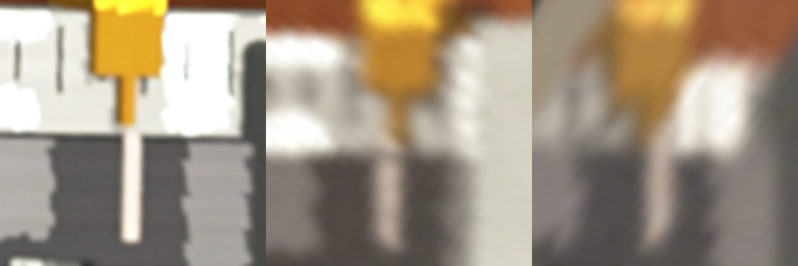

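Run:
```python
from h import *
s=readout.sense();print(s["time"],s["tool_pos"],s["finger_gap"],s["force"])
print(workorder.hand_in())
```

```text
20.0667 [ 0.52599976 -0.01794958  0.0468589 ] 0.01065291548739085 [ 9.5538429   2.41622415 -7.90915133]
the job is handed in; nothing more can be done
None
```

I pulled the lock pin out of the clamp and laid it flat in the wooden tray. I then pulled the jaw open by its handle to the brass pointer and handed the job in at about 20 s, still gripping the handle at 50 N.

**Last checks**
- **Steadiness:** the tool pose did not change over the last two readings. The grip gap was about 10.7 mm on the 12 mm bar, and the spring pull measured about 10 N.
- **Pin:** the last scene picture shows it lying in the tray.
- **Other things:** in the last scene picture those I could make out looked undisturbed. I did not measure each one or find every one.

**Checks that disagreed**
- **First grasp of the handle:** it closed above the bar. The fingertips sit about 19 mm higher than the reported TCP, so I reopened, went lower and gripped it properly.
- **Alignment with the pointer:** read at the plate's height, the three views put the tip from 1.3 mm on the handle side of the jaw line (wrist) to about 2.3 mm towards the fixed jaw (scene). The side view gave 1.1 mm on the handle side. These fit a tip about 3 mm lower than the line, with the jaw within roughly 0.5 mm of the mark (at most about 1 mm), perhaps slightly past it. I left it there.

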